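Solder changeover: get at the blocked drawer and swap the reels

ROBOT

A 6-joint arm with a two-finger parallel gripper is mounted at the origin on a cart in front of the work surface, level with it; the furniture and walls round the work are solid. World frame = base frame: x ahead of the robot, y to its left, z up, the work surface at z = 0. Lengths are in mm, angles in rad, forces in N, time in s.
With the tool pointing down it reaches from about 275 to 825 mm from the base axis. Payload 4.9 kg.
Tool frame: the origin (TCP) lies midway between the tips of the shut fingers; the grasp point (between the pads) lies 19 mm behind it (manip.grip_point_offset is the distance from the TCP to the grasp point, in mm); z points along the fingers, y is the direction in which the jaws open and shut (so a half turn about z gives the same grasp; the last joint's range is limited). The gripper opens to 85 mm and grips with 20 to 120 N. Pads are 22 mm wide; open, the fingers measure 114 mm over their backs; the gripper's body (76 mm by 85 mm) begins 54 mm behind the grasp point. The pads swing forward as they close: fully open they stand 13 mm farther back than shut.
Start: joints at [-1.426, 0.326, -0.193, 1.052, 0, 1.437], TCP at [151.373, -528.777, 199.081] pointing down, gripper open.
Joint ranges: [-2.65, 2.65], [-0.97, 1.79], [-1.3, 1.35], [-1.93, 2.1], [-1.47, 1.37], [-3.14, 3.14]. Speed limits (rad/s): [2.57, 2.57, 3.14, 3.14, 3.14, 3.14].

INTERFACE

Orientations are given as a 3x3 rotation matrix whose columns are the frame's x, y, z axes.
In Python, from workcell import manip gives the robot as it stands.
- The arm moves only by the tool drive_tool, never from a script. Its arguments are lists of equal length, an entry for each row: "delta_pos": the shift along the tool's x, y, z in mm, a list of three; "turn": the turn about the tool's z in degrees. A call has 1 to 12 rows; each row is the pose to reach, as a shift and turn from the pose measured when the call began, along the tool's axes at that moment; what a row does not reach only later rows make up. A row lasts 1/12 s, in which the tool goes at most 41.7 mm and 7.16 degrees, less where a joint would pass 70% of its speed; a pose out of reach is approached as far as the arm can. A call with a gripper value outside its range is refused whole. "jaw" is the closure, from 0 (fully open) to 1 (shut), set as the call begins (left out, the last holds). The fingers move at their own pace and stop on an object; the grip force is fixed at half the most. Time passes only in rows, so rows that repeat a pose let the fingers close. It gives the time, the measured TCP pose, the force and the opening at its end, in the units of the state.
- manip.state(): the state, without advancing time (a new reading comes with each control period).
- manip.capture(name): name is "scene" or "top"; returns a dict with "pixels" (480x640x3 uint8, blue, green, red), "K" (3x3 intrinsics, pixels), "T" (4x4, takes a point from camera to world coordinates). Camera axes: x right, y down, z forward; pixel columns grow to the right and rows downward; lengths in mm; the calibration is good to about 2 mm. A picture is of the moment at which its call begins. There is no depth.
- manip.close_job(): hands the job in, once; it reports no verdict.
Trained networks look in the newest picture that a camera, given by its name, has taken for a name from the list of things; names that differ only in an ending like _2 or _b are one class to them, and where a whole thing is asked for, a point or a joint stands for the part that bears it (a point fixed in the world has none). Each returns a list of dicts, best first, with "confidence" (0 to 1); they miss things now and then, are a little off and sometimes report something else, mostly with a low value. They report only what shows in the picture. A call takes as long as a camera call. They do not tell look-alikes from the thing itself.
- manip.find_in(thing, camera): "location" ([x, y, z] in mm, in world coordinates, good to about 4 mm: the middle of the surface that is visible of it).
- manip.silhouettes(thing, camera): "mask" (480x640 bool, what is visible of it).
The state is a dict: "clock": time; "q": joint angles; "dq": joint speeds; "tau": joint torques, N m; "eef_pos": TCP position; "eef_rot": TCP orientation; "force": force on the tool from outside, world axes, zero at the start; "torque": the same for the moment, N m; "width": finger opening in mm.
Only numpy, scipy, OpenCV 4.12 (cv2) and the standard library are available. Lean on these libraries where they do the work, as an engineer would, in place of code of your own. Each camera call takes 0.05 s, during which the arm holds its last target.

TASK

We are changing this bench from leaded to lead-free solder, but two dropper bottles stand in front of the drawer unit and keep its drawer from opening: first stand both bottles aside on the dark mat, upright, then pull the drawer well open. Take the red reel off the stand and lay it flat in the drawer beside the green one, then fit the green reel on the stand's spindle, down on its base. Push the drawer fully shut and stand each bottle back in the middle of its own coaster, the white bottle with the blue cap on the blue one and the amber bottle on the orange one.

Things in the scene. Friction and masses are not known exactly. Their poses are not given: they have to be found in the camera images.
- white_bottle (a point): Loose white dropper bottle, blue label and cap, 0.12 kg, 134 mm tall: body 44 mm round up to 96 mm above the foot, then a cap 22 mm across to 110 mm and a thin nozzle. Point: on its axis half-way up, 67 mm above the foot; z up. Starts on the blue coaster. Grip the body near the shoulder, 80 to 92 mm above the foot, so that the nozzle clears the gripper's palm, or grip the cap.
- amber_bottle (a point): Loose amber-orange dropper bottle, paper label, 0.05 kg, 102 mm tall: body 32 mm round up to 68 mm above the foot, then a cap 22 mm across to 78 mm and a thin nozzle. Point: on its axis half-way up, 51 mm above the foot; z up. Starts on the orange coaster. Grip the body near the shoulder, 50 to 64 mm above the foot, or the cap.
- green_reel_mid (a point): Loose solder reel, green flanges 54 mm in diameter, 30 mm tall, 0.15 kg, 22 mm bore, silver wire. Point: its centre, 15 mm above its underside; z is its axis. Starts flat in the front of the drawer, in the right half as one faces the unit, half under the unit's top until the drawer is pulled out. Grip it across the flanges along the handle frame's y (over 25 mm free on both sides).
- red_reel_mid (a point): Loose solder reel with red flanges, else the same as the green one: 54 mm in diameter, 30 mm tall, 0.15 kg, 22 mm bore; point at its centre, 15 mm above its underside. Starts flat on the stand with the spindle through its bore; lift it 60 mm to free it. In the drawer it goes into the left half, for instance centred at x 0.10, y 0.058 of the handle frame.
- coaster_blue: Fixed round blue coaster, 72 mm in diameter, 8 mm thick: the place of the white bottle with the blue cap. Origin at the centre of its underside, on the bench top.
- coaster_orange: Fixed round orange coaster, 72 mm in diameter, 8 mm thick: the place of the amber bottle. Origin at the centre of its underside, on the bench top.
- side_mat: Fixed dark grey rectangular mat on the bench, 130 mm along its x, 210 mm along its y, 3 mm thick: the side area, with room for both bottles 100 mm apart along y. Origin at the centre of its underside.
- reel_stand: Fixed reel stand: dark round base 88 mm in diameter, 12 mm high, with an upright steel spindle in its middle, 8 mm thick, straight up to 56 mm and tapering to a point 68 mm above the bench. Origin at the centre of its underside, on the bench. A reel down on the base has its centre 27 mm above the bench.
- handle (a point): Middle of the drawer's aluminium bar handle: level bar 10 mm thick, 90 mm long, 53 mm above the bench, 35 mm free between bar and front panel (panel top 73 mm above the bench). Moves with the drawer. x points level into the unit (pull along -x), y along the bar to the left as one faces the unit, z up. Pinch it from above, one finger before and one behind the bar.
- drawer (a joint): Opening of the drawer (m): 0 shut, 0.135 stop; starts about 0.05; slides with 1 to 2 N, stays where left. Light front; the unit is dark grey steel, 180 mm deep, 270 wide, 80 high, front edge of its top at x 0.0415 + opening in the handle frame. There the drawer's inside spans x 0.049 to 0.211, y -0.126 to 0.126, floor at z -0.042 (11 mm above the bench), side walls 40 mm high.
Not all that is in view belongs to the job. What is meant by the coaster_orange is not pink or turquoise, and is the smaller of those in its own colour.

How it is judged:
By the outcome, as a careful person would: the job done as asked, in the order asked, and still so for the second after the job is handed in, with the robot touching nothing.
It also fails if it takes over 144 s, if anything falls off the work surface, if the arm or the gripper's body presses on something with over 40 N, if the wrist force passes 120 N, or if a joint passes its speed limit or range.

## Working session

There is one attempt and no reset: what is moved stays moved. The work goes in short steps, Python scripts to look and compute and a tool call to move; the robot and the scene stay as the last step left them, time stands still between calls to the robot, and variables do not carry over. Pictures are saved under pics/ and viewed, and the job is handed in when it is done.

Besides the shell and the picture viewer there is one more tool, called after "Emit:" as name(argument=value, ...) on one line, values as JSON. drive_tool: Moves the arm, as the interface text tells. Its arguments: {"type":"object","properties":{"delta_pos":{"type":"array"},"turn":{"type":"array"},"jaw":{"type":"number"}},"required":["delta_pos","turn"]}

```bash
ls; mkdir -p pics; python3 - <<'E'
from workcell import manip
import cv2, numpy as np
for n in ("scene","top"):
    c=manip.capture(n); cv2.imwrite(f"pics/{n}0.png",c["pixels"]); print(n,c["K"].round(1).tolist(),c["T"].round(3).tolist())
for t in ["white_bottle","amber_bottle","green_reel_mid","red_reel_mid","coaster_blue","coaster_orange","side_mat","reel_stand","handle"]:
    for n in ("scene","top"):
        print(t,n,[(np.round(d["location"],0).tolist(),round(d["confidence"],2)) for d in manip.find_in(t,n)][:4])
s=manip.state(); print(s["clock"],s["eef_pos"],np.round(s["eef_rot"],3).tolist(),s["force"],s["width"],manip.grip_point_offset)
E
```

```text
pics
scene [[544.0, 0.0, 316.0], [0.0, 544.0, 240.0], [0.0, 0.0, 1.0]] [[-0.833, -0.384, 0.399, 30.047], [-0.554, 0.58, -0.597, 841.847], [-0.002, -0.718, -0.696, 968.764], [0.0, 0.0, 0.0, 1.0]]
top [[475.3, 0.0, 322.9], [0.0, 475.3, 233.7], [0.0, 0.0, 1.0]] [[-0.018, -0.994, 0.104, 420.712], [-0.999, 0.021, 0.03, 48.989], [-0.032, -0.104, -0.994, 1117.165], [0.0, 0.0, 0.0, 1.0]]
white_bottle scene [([469.0, 306.0, 78.0], 0.94)]
white_bottle top [([475.0, 286.0, 94.0], 0.74)]
amber_bottle scene [([540.0, 219.0, 65.0], 0.79)]
amber_bottle top [([530.0, -263.0, 44.0], 0.73), ([546.0, 205.0, 63.0], 0.69)]
green_reel_mid scene [([646.0, 310.0, 41.0], 0.74)]
green_reel_mid top [([659.0, 312.0, 41.0], 0.6)]
red_reel_mid scene [([468.0, 305.0, 78.0], 0.73), ([525.0, -256.0, 42.0], 0.6), ([548.0, 217.0, 6.0], 0.22)]
red_reel_mid top [([531.0, -262.0, 43.0], 0.87)]
coaster_blue scene [([460.0, 305.0, 6.0], 0.71)]
coaster_blue top [([471.0, 274.0, 8.0], 0.7)]
coaster_orange scene [([382.0, -40.0, 9.0], 0.95), ([374.0, -241.0, 9.0], 0.94), ([370.0, 116.0, 12.0], 0.88), ([551.0, 222.0, 5.0], 0.58)]
coaster_orange top [([545.0, 209.0, 8.0], 0.82), ([375.0, -248.0, 10.0], 0.63), ([374.0, 112.0, 12.0], 0.6), ([387.0, -42.0, 10.0], 0.58)]
side_mat scene [([528.0, -37.0, 0.0], 0.59)]
side_mat top [([529.0, -47.0, 4.0], 0.64)]
reel_stand scene [([517.0, -242.0, 10.0], 0.81), ([523.0, -257.0, 39.0], 0.45)]
reel_stand top [([520.0, -253.0, 11.0], 0.66)]
handle scene [([580.0, 353.0, 7.0], 0.56)]
handle top [([593.0, 354.0, 14.0], 0.89), ([473.0, 276.0, 6.0], 0.35)]
1.0 [ 151.37979278 -528.7689795   199.09214214] [[0.961, 0.275, 0.0], [0.275, -0.961, 0.0], [0.0, 0.0, -1.0]] [-0.39156201 -0.31850785 -0.6156973 ] 85.34904226147135 18.700000000000003
```

View pics/scene0.png

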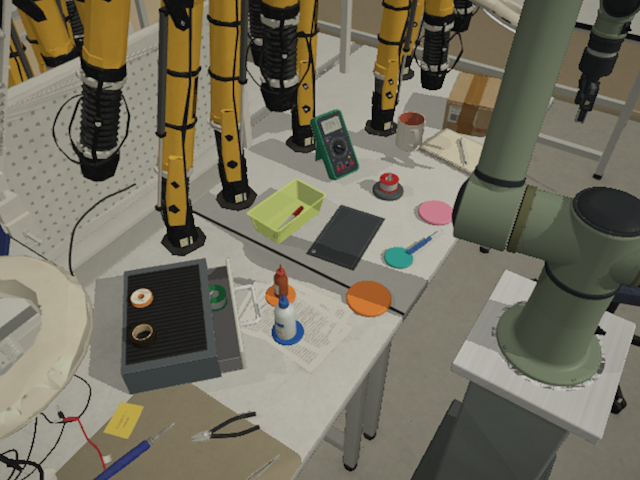

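View pics/top0.png

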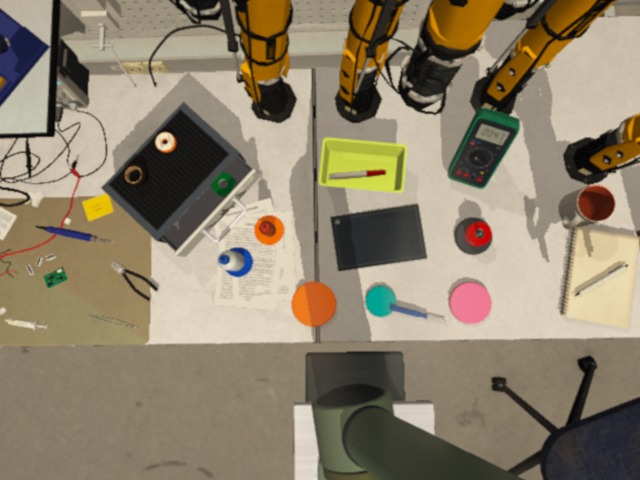

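```bash
python3 - <<'E'
import cv2
t=cv2.imread("pics/top0.png"); s=cv2.imread("pics/scene0.png")
cv2.imwrite("pics/t0a.png",cv2.resize(t[95:285,100:300],None,fx=3.15,fy=3.15,interpolation=cv2.INTER_CUBIC))
cv2.imwrite("pics/s0a.png",cv2.resize(s[240:400,110:330],None,fx=3.5,fy=3.5,interpolation=cv2.INTER_CUBIC))
E
```

```text
(no output)
```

View pics/t0a.png

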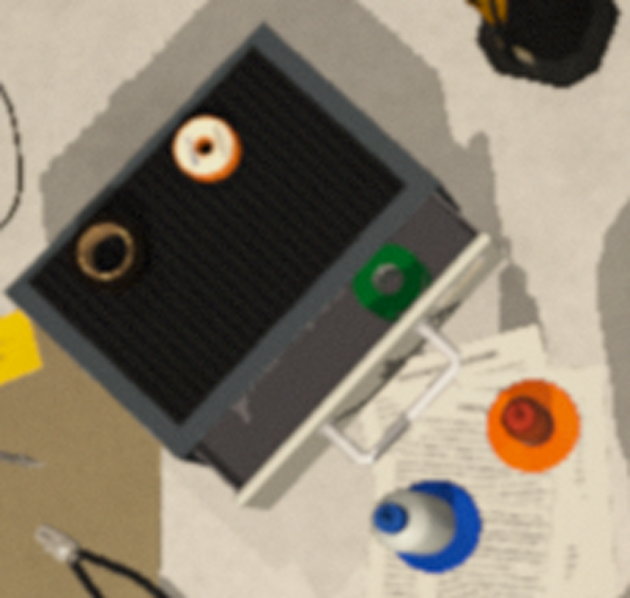

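View pics/s0a.png

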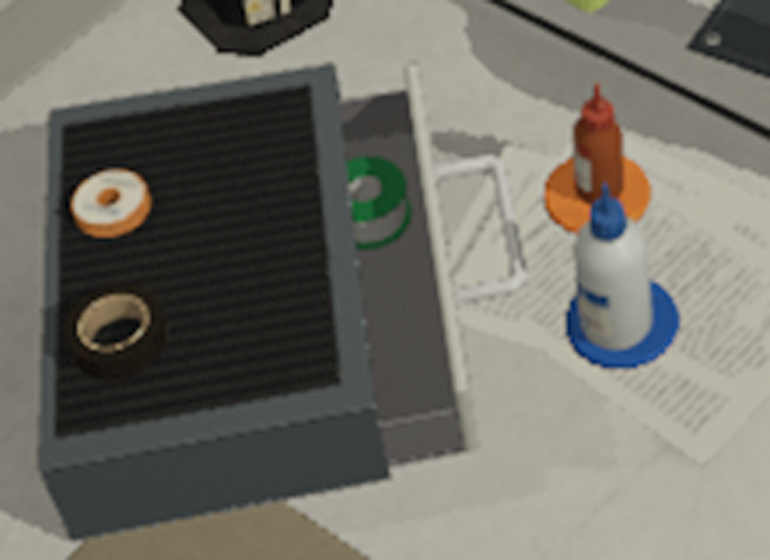

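```bash
cat > h.py <<'E'
import numpy as np, cv2
from workcell import manip
def ray(c,uv):
    d=np.linalg.inv(c["K"])@np.array([uv[0],uv[1],1.]); d=c["T"][:3,:3]@d; return c["T"][:3,3],d/np.linalg.norm(d)
def plane(c,uv,z):
    o,d=ray(c,uv); return o+d*(z-o[2])/d[2]
def tri(c1,u1,c2,u2):
    o1,d1=ray(c1,u1);o2,d2=ray(c2,u2)
    A=np.stack([d1,-d2],1); t=np.linalg.lstsq(A,o2-o1,rcond=None)[0]
    p,q=o1+d1*t[0],o2+d2*t[1]; return (p+q)/2,np.linalg.norm(p-q)
def proj(c,p):
    T=np.linalg.inv(c["T"]); q=T[:3,:3]@p+T[:3,3]; q=c["K"]@q; return q[:2]/q[2]
def mask(img,kind,box):
    h=cv2.cvtColor(img,cv2.COLOR_BGR2HSV); H,S,V=[h[...,i].astype(int) for i in range(3)]
    m={"blue":(H>100)&(H<125)&(S>150)&(V>60),"orange":(H>5)&(H<18)&(S>190)&(V>150),"red":((H<5)|(H>172))&(S>140),"green":(H>60)&(H<85)&(S>150)}[kind]
    o=np.zeros_like(m); x0,y0,x1,y1=box; o[y0:y1,x0:x1]=m[y0:y1,x0:x1]; return o
def circ(c,m,z):
    """fit min enclosing circle of mask projected on plane z"""
    n,l,st,_=cv2.connectedComponentsWithStats(m.astype(np.uint8)); k=1+np.argmax(st[1:,4])
    ys,xs=np.nonzero(l==k); P=np.array([plane(c,(x,y),z)[:2] for x,y in zip(xs,ys)],np.float32)
    (x,y),r=cv2.minEnclosingCircle(P); return round(x,1),round(y,1),round(r,1),len(xs)
E
python3 - <<'E'
from h import *
t=manip.capture("top"); s=manip.capture("scene")
for n,a,b in [("bar r",(245.1,209.9),(251.4,285.7)),("bar l",(215.9,241),(258,320.6)),("wcap",(100+390/3.15,95+515/3.15),(110+607/3.5,240+210/3.5)),("acap",(100+522/3.15,95+413/3.15),(110+597/3.5,240+100/3.5)),
 ("panel r",(100+487/3.15,95+237/3.15),(110+413/3.5,240+65/3.5)),("panel l",(100+243/3.15,95+500/3.15),(110+463/3.5,240+388/3.5))]:
    p,e=tri(t,a,s,b); print(n,p.round(1),round(e,1))
print("blue top",circ(t,mask(t["pixels"],"blue",(215,240,260,285)),8)," scene",circ(s,mask(s["pixels"],"blue",(265,318,310,350)),8))
print("orange top",circ(t,mask(t["pixels"],"orange",(245,205,295,250)),8)," scene",circ(s,mask(s["pixels"],"orange",(260,280,300,310)),8))
for th in ["side_mat","reel_stand","red_reel_mid","green_reel_mid","white_bottle","amber_bottle","handle"]:
  for c,nm in((t,"top"),(s,"scene")):
    for d in manip.silhouettes(th,nm)[:2]:
        m=d["mask"]; ys,xs=np.nonzero(m)
        r=cv2.minAreaRect(np.array([plane(c,(x,y),3)[:2] for x,y in zip(xs,ys)],np.float32))
        print(th,nm,round(d["confidence"],2),xs.min(),xs.max(),ys.min(),ys.max(),len(xs),np.round(r[0],1),np.round(r[1],1),round(r[2],1))
E
```

```text
bar r [591.4 258.   55.1] 2.5
bar l [521.6 324.9  52.3] 1.4
wcap [477.5 291.1 115.4] 0.2
acap [548.4 205.6  89.7] 1.1
panel r [678.5 233.1  70.6] 1.5
panel l [493.7 408.6  66.4] 1.9
blue top (475.6, 283.7, 33.0, 261)  scene (475.6, 288.0, 34.6, 258)
orange top (548.9, 210.7, 33.9, 454)  scene (562.0, 223.9, 28.7, 96)
side_mat top 0.61 330 426 204 270 4990 [528.1 -45.5] [132.  213.3] 6.8
side_mat scene 0.62 308 381 206 268 2758 [528.1 -43.2] [129.2 210.3] 8.0
reel_stand top 0.72 454 491 217 254 655 [ 524.5 -262. ] [88.  82.8] 23.5
reel_stand scene 0.79 372 401 175 201 299 [ 534.7 -267.4] [ 84.2 103.9] 58.4
red_reel_mid top 0.66 465 489 222 244 421 [ 531.6 -276.6] [55.5 52.2] 87.2
red_reel_mid top 0.42 260 274 222 234 144 [553.8 216.8] [36.6 25.6] 55.2
red_reel_mid scene 0.62 379 397 173 192 310 [ 542.9 -297.6] [51.7 88.7] 27.5
red_reel_mid scene 0.35 207 259 259 373 2724 [613.6 300.9] [104.4 321.6] 46.5
green_reel_mid top 0.83 212 236 172 196 380 [663.3 320.3] [48.8 52.6] 44.6
green_reel_mid scene 0.59 209 226 285 311 394 [668.4 295.1] [37.5 79.9] 45.9
white_bottle top 0.8 217 244 250 270 468 [480.  302.4] [64.4 47.2] 88.8
white_bottle scene 0.55 274 294 297 338 718 [507.2 257.2] [ 45.1 115. ] 35.3
amber_bottle top 0.59 218 243 250 270 436 [480.  301.9] [61.2 45.7] 82.7
amber_bottle top 0.51 259 275 221 236 206 [553.5 216. ] [40.8 31.8] 44.2
amber_bottle scene 0.66 273 287 267 298 388 [575.4 178.8] [33.3 97.7] 36.9
handle top 0.63 218 242 251 269 387 [480.  303.7] [57.2 42.5] 88.9
handle top 0.57 160 258 156 256 3528 [597.2 340.6] [112.9 275.7] 46.7
handle scene 0.96 207 258 260 372 2583 [612.3 302.1] [103.2 318.3] 46.5
```

```bash
cat >> h.py <<'E'
from scipy.optimize import least_squares
def fitc(c,m,z,r,x0=None):
    """robust fixed-radius circle on plane z from the mask boundary"""
    n,l,st,_=cv2.connectedComponentsWithStats(m.astype(np.uint8)); k=1+np.argmax(st[1:,4])
    mm=(l==k).astype(np.uint8); cs,_=cv2.findContours(cv2.resize(mm*255,None,fx=4,fy=4,interpolation=cv2.INTER_LINEAR)//128,cv2.RETR_EXTERNAL,cv2.CHAIN_APPROX_NONE)
    b=(max(cs,key=len)[:,0,:]+.5)/4-.5
    P=np.array([plane(c,u,z)[:2] for u in b])
    # hull only
    H=P[cv2.convexHull(P.astype(np.float32),returnPoints=False)[:,0]]
    P=P
    x0=P.mean(0) if x0 is None else np.array(x0)
    f=lambda q:np.hypot(*(P-q[:2]).T)-r
    q=least_squares(f,x0,loss="cauchy",f_scale=1.).x
    return q.round(1), round(float(np.mean(abs(f(q))<2)),2)
E
python3 - <<'E'
from h import *
t=manip.capture("top"); s=manip.capture("scene")
np.savez("pics/cam.npz",Kt=t["K"],Tt=t["T"],Ks=s["K"],Ts=s["T"])
T,S=t["pixels"],s["pixels"]
print("blue",fitc(t,mask(T,"blue",(215,240,260,285)),8,36,(475,286)),fitc(s,mask(S,"blue",(265,318,310,350)),8,36,(475,286)))
print("orange",fitc(t,mask(T,"orange",(245,205,295,250)),8,36,(548,210)),fitc(s,mask(S,"orange",(260,280,300,310)),8,36,(548,210)))
g=lambda im,b:mask(im,"green",b)
print("green",fitc(t,g(T,(205,165,245,200)),41,27,(660,312)),fitc(s,g(S,(205,280,230,315)),41,27,(650,310)))
print("red",fitc(t,mask(T,"red",(455,215,500,260)),42,27,(531,-262)),fitc(s,mask(S,"red",(370,165,410,185)),42,27,(531,-262)))
for nm,c in(("top",t),("scene",s)):
    manip.capture(nm)
    d=manip.silhouettes("reel_stand",nm)[0]; print("stand",nm,fitc(c,d["mask"],12,44,(524,-255)))
# overlay
def ring(c,im,x,y,z,r,col):
    pts=np.array([proj(c,np.array([x+r*np.cos(a),y+r*np.sin(a),z])) for a in np.linspace(0,6.283,60)])
    cv2.polylines(im,[np.round(pts*8*4+16*0).astype(np.int32)],True,col,1,cv2.LINE_AA,3)
E
```

```text
blue (array([477. , 288.3]), 0.34) (array([477.3, 286.7]), 0.41)
orange (array([546.8, 209.8]), 0.44) (array([547.6, 211.5]), 0.54)
green (array([654.6, 311.1]), 0.57) (array([659.1, 315.3]), 0.51)
red (array([ 527.3, -269.1]), 0.59) (array([ 528.4, -269. ]), 0.46)
stand top (array([ 526.8, -263.7]), 0.42)
stand scene (array([ 522.4, -252.2]), 0.53)
```

```bash
cat >> h.py <<'E'
def over(c,items,box,f,name):
    x0,y0,x1,y1=box; im=cv2.resize(c["pixels"][y0:y1,x0:x1],None,fx=f,fy=f,interpolation=cv2.INTER_CUBIC)
    for pts,col in items:
        uv=np.array([(proj(c,np.array(p,float))+.5-[x0,y0])*f-.5 for p in pts])
        cv2.polylines(im,[np.round(uv).astype(np.int32)],False,col,1,cv2.LINE_AA)
    cv2.imwrite(name,im)
def ring(x,y,z,r): return [(x+r*np.cos(a),y+r*np.sin(a),z) for a in np.linspace(0,2*np.pi,49)]
class HF:
    def __init__(s,x,y,deg,z=53): s.o=np.array([x,y,z]); a=np.radians(deg); s.R=np.array([[np.cos(a),-np.sin(a),0],[np.sin(a),np.cos(a),0],[0,0,1]])
    def __call__(s,*p): return s.o+s.R@np.array(p,float)
E
cat > ov.py <<'E'
from h import *
import sys
t=manip.capture("top"); s=manip.capture("scene")
H=HF(556.5,291.5,46.4); op=50
W=(0,0,0);Y=(0,255,255);M=(255,0,255)
it=[(ring(477,287.5,8,36),Y),(ring(547,210.5,8,36),M),(ring(477,287.5,118,11),Y),(ring(547,210.5,86,11),M),
(ring(477,287.5,96+8,22),Y),
(ring(657,313,41,27),Y),
([H(0,-45,0),H(0,45,0)],M),([H(35,-135,20),H(35,135,20)],Y),
([H(41.5+op,-135,27),H(41.5+op,135,27),H(41.5+op+180,135,27),H(41.5+op+180,-135,27),H(41.5+op,-135,27)],M)]
it2=[(ring(525,-260,12,44),Y),(ring(525,-260,42,27),M),(ring(525,-260,68,1),(0,255,0))]
over(t,it,(100,95,300,285),4,"pics/ot.png"[:9]+"1.png" if 0 else "pics/ovt1.png")
over(s,it,(110,240,310,390),4,"pics/ovs1.png")
over(t,it2,(445,205,505,265),8,"pics/ovt2.png"); over(s,it2,(360,160,420,210),8,"pics/ovs2.png")
a=cv2.imread("pics/ovt2.png");b=cv2.imread("pics/ovs2.png"); b=cv2.copyMakeBorder(b,0,a.shape[0]-b.shape[0],0,0,0)
cv2.imwrite("pics/ov2.png",cv2.resize(np.hstack([a,b]),None,fx=.83,fy=.83))
E
python3 ov.py
```

```text
(no output)
```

View pics/ovt1.png

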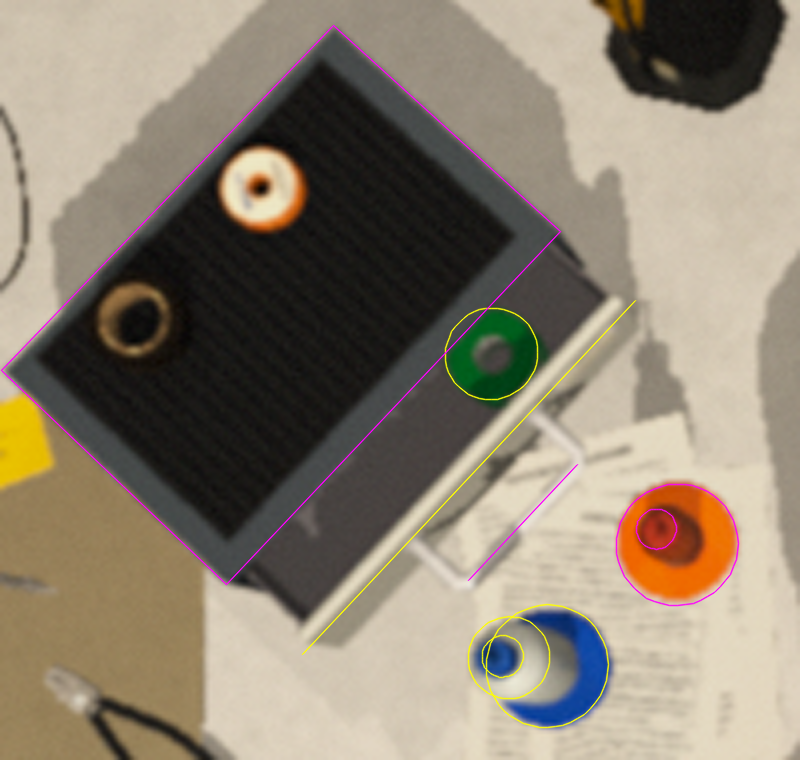

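View pics/ovs1.png

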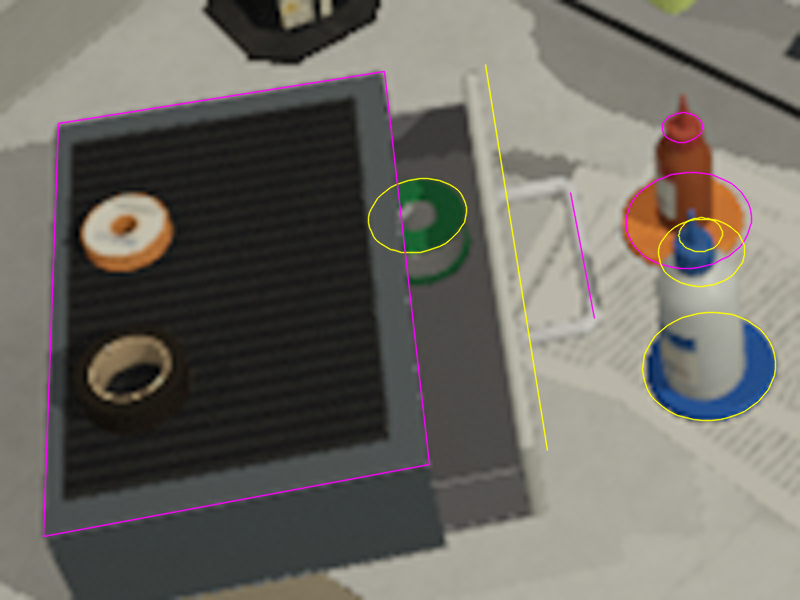

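View pics/ov2.png

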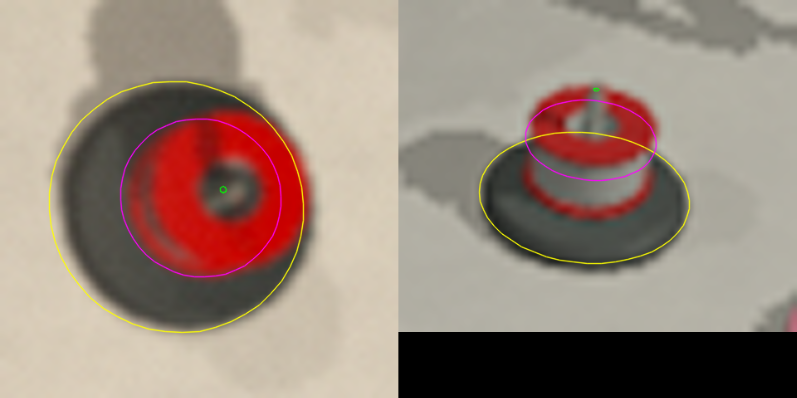

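```bash
cat > mv.py <<'E'
import sys
from h import *
# usage: mv.py x y z yaw [n rows to interpolate]  (world target TCP)
def plan(x,y,z,yaw=None):
    s=manip.state(); R=np.array(s["eef_rot"]); p=np.array(s["eef_pos"])
    d=R.T@(np.array([x,y,z])-p); cy=np.degrees(np.arctan2(R[1,0],R[0,0]))
    t=0 if yaw is None else (cy-yaw+180)%360-180
    print("tool delta",d.round(1),"turn",round(t,1),"| yaw",round(cy,1),"pos",p.round(1),"clk",round(s["clock"],2),"F",np.round(s["force"],1),"w",round(s["width"],1),"q6",round(np.degrees(s["q"][5])))
    return d,t
if __name__=="__main__":
    a=[float(v) for v in sys.argv[1:]]; plan(*a)
E
python3 mv.py 477 287 210 70
```

```text
tool delta [ 537.6 -694.6  -10.9] turn -54.0 | yaw 16.0 pos [ 151.4 -528.8  199.1] clk 2.2 F [-0.2  1.2 -0.1] w 85.6 q6 82
```

Emit:
drive_tool(delta_pos=[[20,-25,-5],[42,-54,-10],[65,-84,-11],[90,-116,-11],[116,-149,-11],[141,-182,-11],[167,-215,-11],[192,-248,-11],[218,-281,-11],[243,-314,-11],[269,-347,-11],[294,-380,-11]], turn=[-2,-5,-10,-15,-20,-25,-30,-35,-40,-45,-50,-54], jaw=0)

```text
clock: 3.2
eef_pos: [329.8, -81.1, 210.5]
eef_rot: [[0.339, 0.941, 0.001], [0.941, -0.339, -0.001], [-0.0, 0.002, -1.0]]
force: [1.4, -0.3, 0.2]
width: 85.0
```

```bash
python3 mv.py 477 287 210 70
```

```text
tool delta [396.2  13.6   0.5] turn 0.2 | yaw 70.2 pos [329.8 -81.1 210.5] clk 3.2 F [ 1.4 -0.3  0.2] w 85.0 q6 84
```

Emit:
drive_tool(delta_pos=[[40,1,0],[80,3,0],[120,4,0],[160,5,0],[200,7,0],[240,8,0],[280,10,0],[320,11,0],[355,12,0],[380,13,0],[392,13.5,0],[396,13.6,0]], turn=[0,0,0,0,0,0,0,0,0,0,0,0])

```text
clock: 4.2
eef_pos: [477.5, 288.9, 210.0]
eef_rot: [[0.337, 0.942, 0.002], [0.942, -0.337, -0.0], [0.0, 0.002, -1.0]]
force: [-0.1, 0.2, -0.5]
width: 85.1
```

```bash
python3 mv.py 477 287.5 73 70; python3 - <<'E'
from h import *
for n,b in(("top",(150,150,310,300)),("scene",(180,200,350,360))):
    c=manip.capture(n); over(c,[],b,3.7 if n=="scene" else 4,f"pics/a_{n}.png")
a=cv2.imread("pics/a_top.png");b=cv2.imread("pics/a_scene.png"); h=600; a=cv2.resize(a,(400,375));b=cv2.resize(b,(400,376))[:375]
cv2.imwrite("pics/a.png",np.hstack([a,b]))
E
```

```text
tool delta [ -1.5  -0.2 137. ] turn 0.3 | yaw 70.3 pos [477.5 288.9 210. ] clk 4.2 F [-0.1  0.2 -0.5] w 85.1 q6 133
```

View pics/a.png

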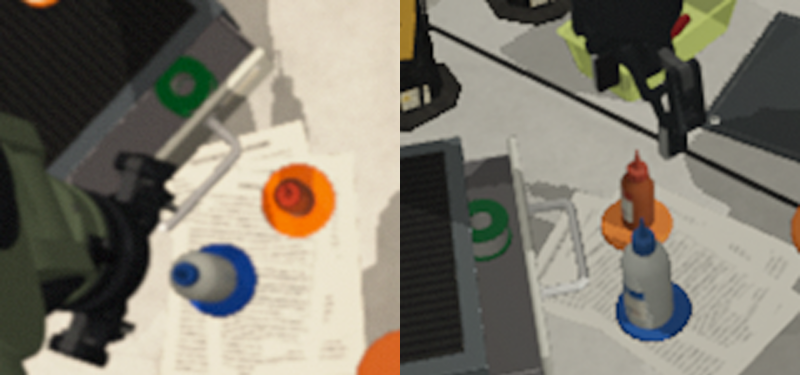

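```bash
cat > chk.py <<'E'
from h import *
import sys
# draw TCP + finger pads on both crops round the TCP
s=manip.state(); p=np.array(s["eef_pos"]); R=np.array(s["eef_rot"]); w=s["width"]
it=[]
for sg in(-1,1):
    tip=p+R@np.array([0,sg*(w/2),-13*w/85]); it.append(([tip+R@np.array([-11,0,0]),tip+R@np.array([11,0,0]),tip+R@np.array([11,0,-30]),tip+R@np.array([-11,0,-30]),tip+R@np.array([-11,0,0])],(0,255,255)))
it.append(([p+[0,0,-0],p+[0,0,40]],(255,0,255)))
ims=[]
for n in("top","scene"):
    c=manip.capture(n); u=proj(c,p).astype(int); x0=min(max(u[0]-50,0),540);y0=min(max(u[1]-65,0),350)
    over(c,it,(x0,y0,x0+100,y0+130),4,"pics/_.png"); ims.append(cv2.imread("pics/_.png")); print(n,x0,y0)
cv2.imwrite(sys.argv[1],np.hstack(ims))
E
python3 chk.py pics/b.png
```

```text
top 164 191
scene 232 201
```

View pics/b.png

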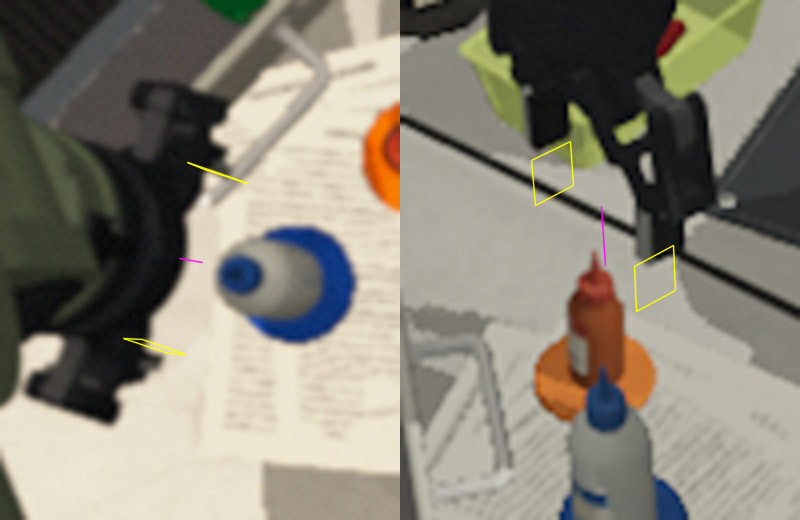

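Emit:
drive_tool(delta_pos=[[-1,0,15],[-1.5,0,35],[-1.5,0,55],[-1.5,0,75],[-1.5,0,90],[-1.5,0,95],[-1.5,0,95]], turn=[0,0,0,0,0,0,0])

```text
clock: 4.98
eef_pos: [475.0, 282.9, 114.5]
eef_rot: [[0.341, 0.94, -0.001], [0.94, -0.341, -0.003], [-0.003, -0.001, -1.0]]
force: [0.7, 0.4, -0.1]
width: 85.5
```

```bash
python3 chk.py pics/b2.png
```

```text
top 177 194
scene 236 233
```

View pics/b2.png

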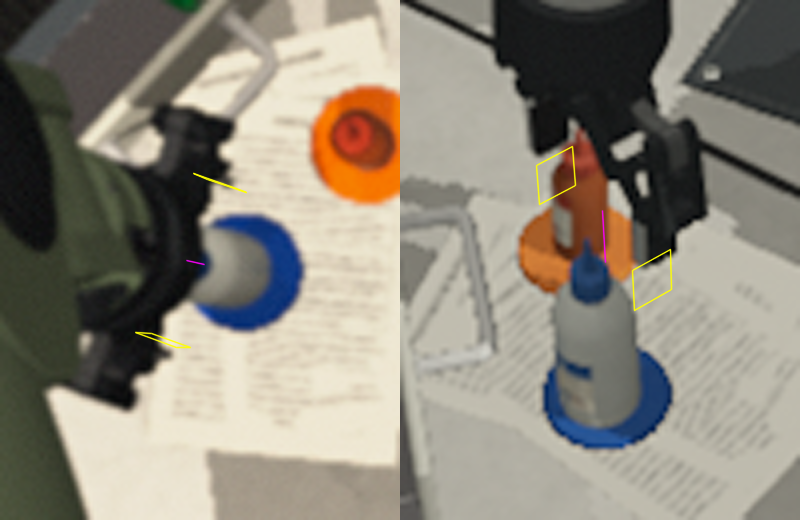

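```bash
python3 mv.py 477 287.5 73 70; python3 - <<'E'
from h import *
ims=[]
for n,b in(("top",(165,200,245,300)),("scene",(250,215,330,315))):
    c=manip.capture(n); im=c["pixels"][b[1]:b[3],b[0]:b[2]]; im=cv2.resize(im,None,fx=5,fy=5,interpolation=cv2.INTER_CUBIC); im=np.clip(im.astype(float)*2.2,0,255).astype(np.uint8); ims.append(im)
cv2.imwrite("pics/b3.png",np.hstack(ims))
E
```

```text
tool delta [ 3.5 -0.8 43.3] turn 0.1 | yaw 70.1 pos [476.5 284.  116.3] clk 5.08 F [0.4 0.  1.1] w 85.2 q6 133
```

View pics/b3.png

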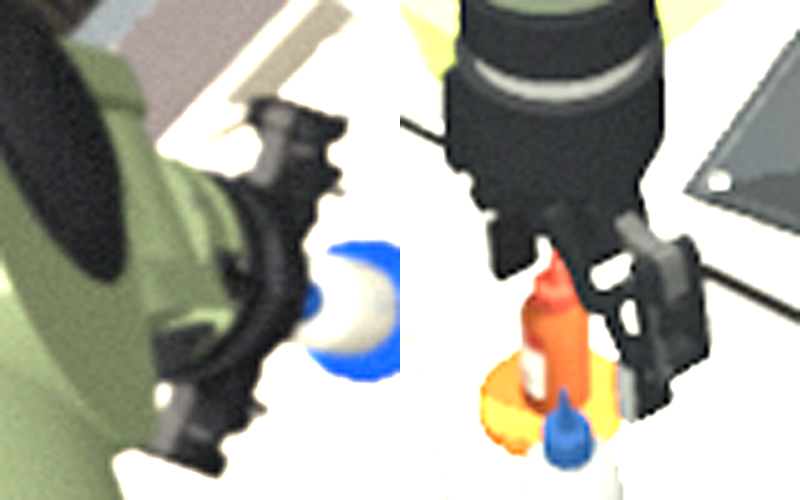

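```bash
python3 - <<'E'
from h import *
s=manip.capture("scene"); t=manip.capture("top")
for z in (110,125,140,155,170,185):
    print(z,plane(s,(298,298.6),z).round(0)[:2],plane(s,(273,270),z).round(0)[:2])
# top: finger lower-left tip inner edge etc
for z in (125,140,155,170,185,200):
    print(z,plane(t,(165+262/5,200+408/5),z).round(0)[:2],plane(t,(165+335/5,200+185/5),z).round(0)[:2])
st=manip.state();print(st["eef_pos"],st["q"])
E
```

```text
110 [458. 268.] [548. 233.]
125 [450. 278.] [539. 243.]
140 [443. 288.] [530. 254.]
155 [435. 298.] [521. 265.]
170 [428. 308.] [512. 275.]
185 [420. 318.] [503. 286.]
125 [429. 302.] [522. 272.]
140 [429. 298.] [520. 268.]
155 [429. 294.] [519. 265.]
170 [428. 291.] [517. 261.]
185 [428. 287.] [516. 258.]
200 [428. 283.] [514. 255.]
[476.84318429 284.61568217 116.57605535] [ 4.06182135e-01  4.02394824e-01 -3.04062358e-01  8.62001518e-01
 -1.62274350e-03  2.32399039e+00]
```

Emit:
drive_tool(delta_pos=[[0,0,-20],[0,0,-45],[1,0,-65],[2,0,-75],[3,0,-75],[3,0,-75],[3,0,-75],[3,0,-75],[3,0,-75],[3,0,-75]], turn=[0,0,0,0,0,0,0,0,0,0], jaw=1)

```text
clock: 6.12
eef_pos: [477.2, 287.2, 190.6]
eef_rot: [[0.34, 0.94, 0.001], [0.94, -0.34, -0.001], [-0.001, 0.002, -1.0]]
force: [-0.5, -0.7, -1.1]
width: 0.0
```

```bash
python3 chk.py pics/b4.png;python3 mv.py 477 287.5 73 70
```

```text
top 166 191
scene 233 208
tool delta [  0.   -0.7 118. ] turn 0.1 | yaw 70.1 pos [477.4 287.4 191. ] clk 6.22 F [ 0.3  0.  -0.2] w 0.1 q6 133
```

View pics/b4.png

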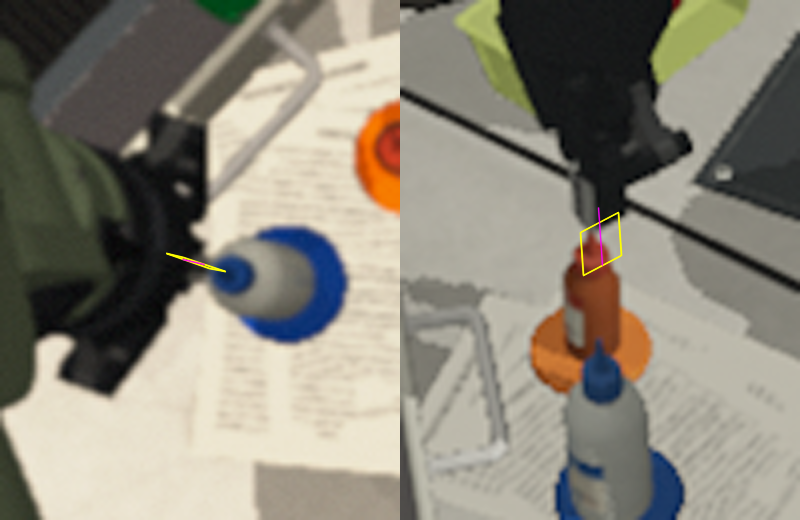

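```bash
python3 - <<'E'
from h import *
s=manip.capture("scene"); t=manip.capture("top")
for z in (175,190,205,215,225,235):
    print(z,plane(s,(280.5,264.3),z).round(0)[:2],plane(t,(166+207/4,191+265/4),z).round(0)[:2])
a=np.vstack([s["T"],t["T"]]).round(1);print(a[:,3])
E
```

```text
175 [506. 258.] [477. 289.]
190 [497. 269.] [476. 285.]
205 [488. 280.] [475. 281.]
215 [482. 288.] [474. 279.]
225 [476. 295.] [474. 276.]
235 [470. 302.] [473. 274.]
[3.0000e+01 8.4180e+02 9.6880e+02 1.0000e+00 4.2070e+02 4.9000e+01
 1.1172e+03 1.0000e+00]
```

Emit:
drive_tool(delta_pos=[[0,0,0],[0,0,0],[0,0,0],[0,0,0],[0,0,15],[0,0,35],[0,0,60],[0,0,85],[0,0,105],[0,0,115],[0,0,118],[0,0,118]], turn=[0,0,0,0,0,0,0,0,0,0,0,0], jaw=0)

```text
clock: 7.32
eef_pos: [477.7, 287.2, 73.0]
eef_rot: [[0.34, 0.94, 0.002], [0.94, -0.34, -0.001], [-0.001, 0.002, -1.0]]
force: [1.0, -0.5, 0.6]
width: 85.5
```

```bash
python3 chk.py pics/b5.png;python3 mv.py 477 287.5 73 70
```

```text
top 180 194
scene 235 246
tool delta [-0.9 -1.6  1.5] turn 0.1 | yaw 70.1 pos [478.8 287.8  74.5] clk 7.42 F [-0.7 -0.3  0.3] w 85.3 q6 133
```

View pics/b5.png

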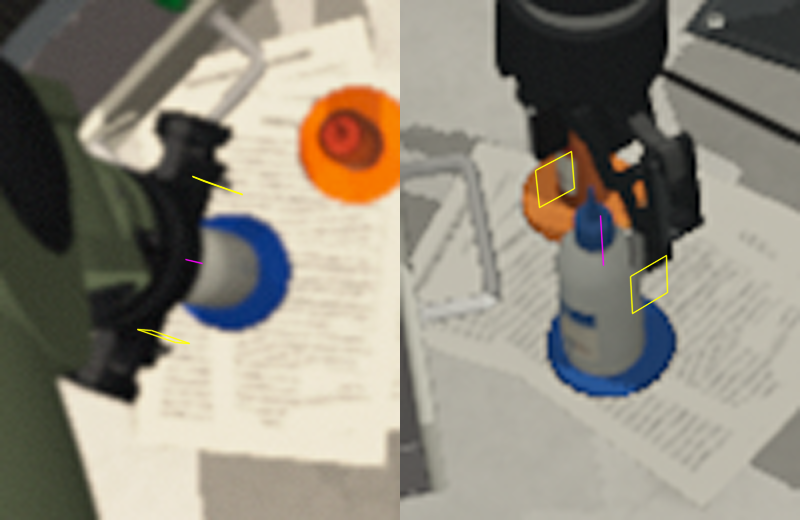

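```bash
python3 - <<'E'
from h import *
s=manip.capture("scene"); b=(255,250,325,350)
im=cv2.resize(s["pixels"][b[1]:b[3],b[0]:b[2]],None,fx=6,fy=6,interpolation=cv2.INTER_CUBIC)
im=np.clip(im.astype(float)*1.8,0,255).astype(np.uint8)
for z in (55,74,87,104,118,142,147):
    u=(proj(s,np.array([478,288,z]))+.5-[b[0],b[1]])*6-.5; cv2.circle(im,tuple(int(v) for v in u),2,(0,255,255),-1); cv2.putText(im,str(z),(int(u[0])+5,int(u[1])),0,.4,(255,0,255),1)
cv2.imwrite("pics/b6.png",im)
E
```

```text
(no output)
```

View pics/b6.png

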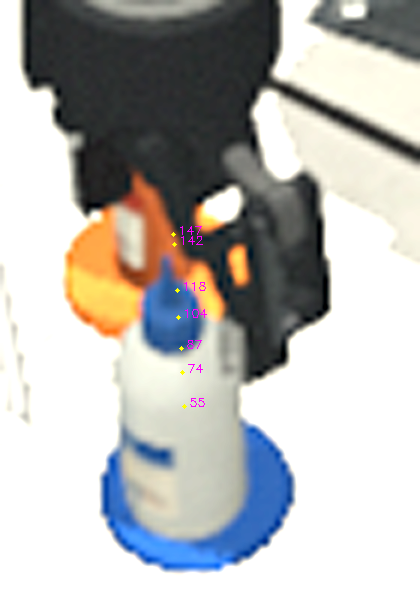

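Emit:
drive_tool(delta_pos=[[-1,-1.5,0],[-1,-1.5,0],[-1,-1.5,0],[-1,-1.5,0],[-1,-1.5,0],[-1,-1.5,0]], turn=[0,0,0,0,0,0], jaw=0.56)

```text
clock: 7.97
eef_pos: [477.2, 287.4, 74.8]
eef_rot: [[0.34, 0.94, 0.005], [0.94, -0.34, 0.0], [0.002, 0.004, -1.0]]
force: [0.4, 0.3, -0.1]
width: 37.7
```

```bash
python3 mv.py 477 287.5 73 70; python3 - <<'E'
from h import *
s=manip.capture("scene"); b=(255,250,325,350)
im=cv2.resize(s["pixels"][b[1]:b[3],b[0]:b[2]],None,fx=6,fy=6,interpolation=cv2.INTER_CUBIC)
im=np.clip(im.astype(float)*1.8,0,255).astype(np.uint8)
cv2.imwrite("pics/b7.png",im)
E
```

```text
tool delta [-0.  -0.2  1.8] turn 0.1 | yaw 70.1 pos [477.2 287.4  74.8] clk 7.97 F [ 0.4  0.3 -0.1] w 37.7 q6 133
```

View pics/b7.png

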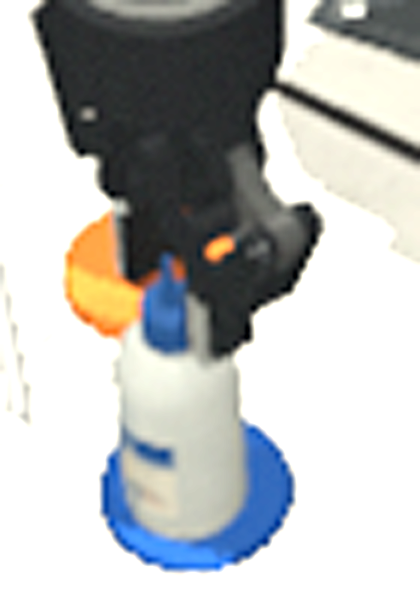

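Emit:
drive_tool(delta_pos=[[0,0,0],[0,0,0],[0,0,0],[0,0,0],[0,0,6],[0,0,12],[0,0,18],[0,0,22],[0,0,24],[0,0,24]], turn=[0,0,0,0,0,0,0,0,0,0], jaw=0)

```text
clock: 8.85
eef_pos: [476.7, 287.1, 49.8]
eef_rot: [[0.34, 0.94, 0.003], [0.94, -0.34, -0.0], [0.001, 0.003, -1.0]]
force: [0.1, -0.1, 0.2]
width: 85.4
```

Emit:
drive_tool(delta_pos=[[0,0,0],[0,0,1],[0,0,1],[0,0,1],[0,0,1],[0,0,1],[0,0,1]], turn=[0,0,0,0,0,0,0], jaw=1)

```text
clock: 9.43
eef_pos: [476.8, 287.5, 49.5]
eef_rot: [[0.34, 0.94, 0.004], [0.94, -0.34, 0.0], [0.002, 0.003, -1.0]]
force: [-1.9, -0.4, 5.4]
width: 37.7
```

```bash
python3 mv.py 477 287.5 110 70; python3 - <<'E'
from h import *
s=manip.capture("scene"); b=(255,250,325,350)
im=cv2.resize(s["pixels"][b[1]:b[3],b[0]:b[2]],None,fx=6,fy=6,interpolation=cv2.INTER_CUBIC)
im=np.clip(im.astype(float)*1.8,0,255).astype(np.uint8)
cv2.imwrite("pics/b8.png",im)
E
```

```text
tool delta [  0.2   0.4 -60.5] turn 0.1 | yaw 70.1 pos [476.8 287.5  49.5] clk 9.43 F [-1.9 -0.4  5.4] w 37.7 q6 133
```

View pics/b8.png

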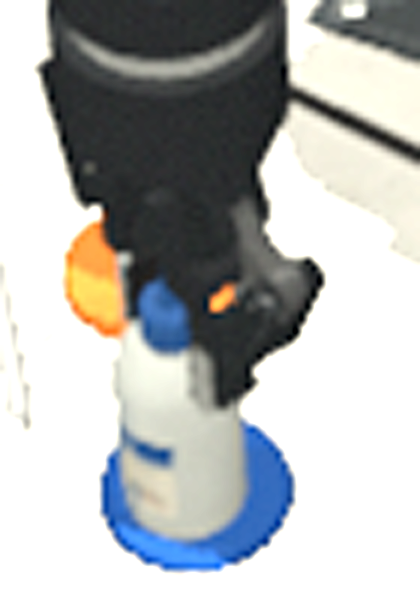

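Emit:
drive_tool(delta_pos=[[0,0,0],[0,0,0],[0,0,0],[0,0,2],[0,0,4],[0,0,6],[0,0,6]], turn=[0,0,0,0,0,0,0], jaw=0.3)

```text
clock: 10.07
eef_pos: [476.4, 287.3, 42.8]
eef_rot: [[0.34, 0.94, 0.003], [0.94, -0.34, 0.0], [0.001, 0.002, -1.0]]
force: [-0.5, -0.4, -0.7]
width: 60.1
```

Emit:
drive_tool(delta_pos=[[0,0,0],[0,0,0],[0,0,0],[0,0,0],[0,0,0],[0,0,0]], turn=[0,0,0,0,0,0], jaw=1)

```text
clock: 10.57
eef_pos: [476.5, 287.4, 43.1]
eef_rot: [[0.34, 0.94, 0.003], [0.94, -0.34, 0.0], [0.001, 0.003, -1.0]]
force: [-0.9, -0.4, 4.7]
width: 40.5
```

Emit:
drive_tool(delta_pos=[[0,0,0],[0,0,0],[0,0,0],[0,0,1],[0,0,2],[0,0,3.5],[0,0,5],[0,0,5]], turn=[0,0,0,0,0,0,0,0], jaw=0.3)

```text
clock: 11.23
eef_pos: [476.2, 287.2, 37.6]
eef_rot: [[0.34, 0.94, 0.002], [0.94, -0.34, -0.0], [0.001, 0.002, -1.0]]
force: [-0.7, -1.4, 0.1]
width: 59.6
```

Emit:
drive_tool(delta_pos=[[0,0,0],[0,0,0],[0,0,0],[0,0,0],[0,0,0],[0,0,0]], turn=[0,0,0,0,0,0], jaw=1)

```text
clock: 11.73
eef_pos: [476.5, 287.4, 38.0]
eef_rot: [[0.34, 0.94, 0.003], [0.94, -0.34, 0.0], [0.001, 0.003, -1.0]]
force: [-0.2, -1.1, 3.9]
width: 41.0
```

Emit:
drive_tool(delta_pos=[[0,0,-4],[0,0,-12],[0,0,-24],[0,0,-40],[0,0,-56],[0,0,-66],[0,0,-70],[0,0,-70]], turn=[0,0,0,0,0,0,0,0])

```text
clock: 12.4
eef_pos: [476.9, 287.7, 109.0]
eef_rot: [[0.34, 0.94, 0.005], [0.94, -0.34, 0.001], [0.003, 0.004, -1.0]]
force: [0.2, -0.4, -1.8]
width: 41.4
```

```bash
python3 chk.py pics/c1.png; python3 mv.py 520 0 110 70
```

```text
top 176 193
scene 234 236
tool delta [-255.1  139.1   -2.4] turn 0.1 | yaw 70.1 pos [475.9 287.2 107.5] clk 12.5 F [ 0.4  0.7 -1.1] w 40.9 q6 133
```

View pics/c1.png

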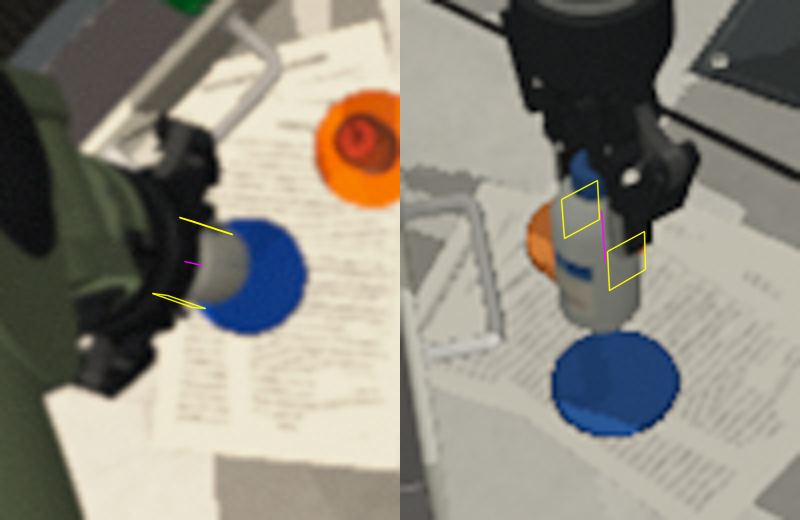

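```bash
python3 - <<'E'
from h import *
t=manip.capture("top"); s=manip.capture("scene"); T,S=t["pixels"],s["pixels"]
print("blue",fitc(t,mask(T,"blue",(205,240,265,285)),8,36,(475,286)),fitc(s,mask(S,"blue",(268,316,310,350)),8,36,(475,286)))
for c,nm in((t,"top"),(s,"scene")):
    m=manip.silhouettes("side_mat",nm)[0]["mask"]; cs=max(cv2.findContours(m.astype(np.uint8),0,1)[0],key=len)
    r=cv2.minAreaRect(np.array([plane(c,u[0],3)[:2] for u in cs],np.float32)); print(r, cv2.boxPoints(r).round(0).tolist())
E
python3 mv.py 534 -94 90 70
```

```text
blue (array([476.2, 288.9]), 0.37) (array([475.1, 286.6]), 0.6)
((528.4465942382812, -46.08210754394531), (135.84600830078125, 214.4710235595703), 7.185335159301758) [[448.0, 52.0], [474.0, -161.0], [609.0, -144.0], [582.0, 69.0]]
((528.3699340820312, -42.73625183105469), (129.9561309814453, 212.7669677734375), 7.17948579788208) [[451.0, 55.0], [477.0, -156.0], [606.0, -140.0], [580.0, 71.0]]
tool delta [-338.5  184.3   17.4] turn 0.1 | yaw 70.1 pos [475.7 287.1 107.1] clk 12.7 F [ 0.3  0.1 -1.1] w 41.3 q6 133
```

Emit:
drive_tool(delta_pos=[[-12,6,0],[-38,21,0],[-72,39,0],[-110,60,0],[-148,81,2],[-186,101,4],[-224,122,7],[-262,143,10],[-296,161,13],[-322,175,16],[-335,182,17],[-338.5,184,17]], turn=[0,0,0,0,0,0,0,0,0,0,0,0])

```text
clock: 13.7
eef_pos: [533.4, -97.8, 89.7]
eef_rot: [[0.345, 0.939, 0.001], [0.939, -0.345, -0.001], [-0.001, 0.001, -1.0]]
force: [-0.9, -0.5, -1.7]
width: 40.8
```

```bash
python3 mv.py 534.5 -94 34 70
```

```text
tool delta [ 4.  -0.3 55.7] turn -0.2 | yaw 69.8 pos [533.4 -97.8  89.7] clk 13.7 F [-0.9 -0.5 -1.7] w 40.8 q6 92
```

Emit:
drive_tool(delta_pos=[[1,0,8],[2,0,20],[3,0,32],[4,0,42],[4,0,48],[4,0,51],[4,0,53],[4,0,54.5],[4,0,55.5],[4,0,55.5]], turn=[0,0,0,0,0,0,0,0,0,0])

```text
clock: 14.53
eef_pos: [535.1, -94.2, 34.4]
eef_rot: [[0.345, 0.939, 0.001], [0.939, -0.345, -0.002], [-0.001, 0.002, -1.0]]
force: [-0.0, -0.3, -2.0]
width: 40.9
```

```bash
python3 chk.py pics/c2.png; python3 mv.py 534.5 -94 34 70
```

```text
top 350 166
scene 304 149
tool delta [-0.  -0.7  0.6] turn -0.2 | yaw 69.8 pos [535.1 -94.2  34.6] clk 14.63 F [ 0.8  0.1 -1.1] w 41.2 q6 92
```

View pics/c2.png

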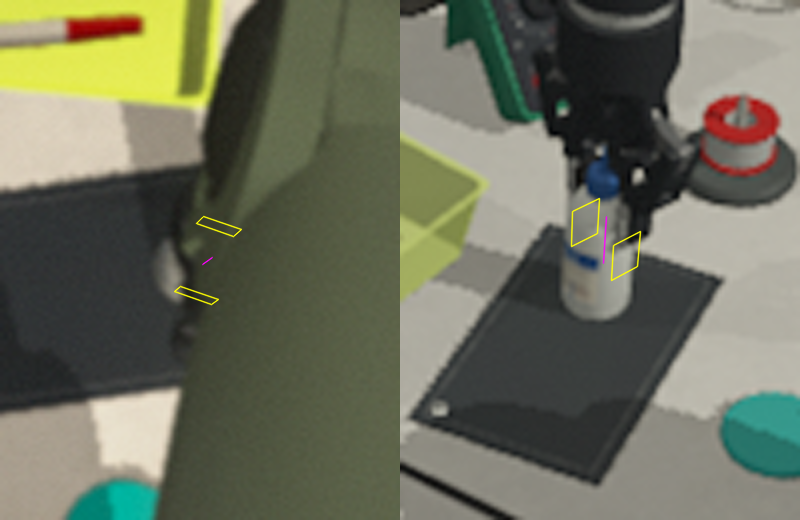

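Emit:
drive_tool(delta_pos=[[0,0,0.7],[0,0,1.4],[0,0,1.4]], turn=[0,0,0])

```text
clock: 14.88
eef_pos: [535.2, -94.3, 33.2]
eef_rot: [[0.345, 0.939, 0.002], [0.939, -0.345, -0.002], [-0.001, 0.002, -1.0]]
force: [-0.6, -0.8, -1.5]
width: 41.0
```

Emit:
drive_tool(delta_pos=[[0,0,1],[0,0,1.5],[0,0,1.5]], turn=[0,0,0])

```text
clock: 15.13
eef_pos: [535.5, -94.4, 33.0]
eef_rot: [[0.345, 0.939, 0.003], [0.939, -0.345, -0.002], [-0.001, 0.003, -1.0]]
force: [-2.5, 1.2, 9.4]
width: 41.1
```

Emit:
drive_tool(delta_pos=[[0,0,-0.5],[0,0,-0.5],[0,0,-0.5],[0,0,-0.5],[0,0,-2],[0,0,-12],[0,0,-35],[0,0,-65],[0,0,-95],[0,0,-125],[0,0,-130],[0,0,-130]], turn=[0,0,0,0,0,0,0,0,0,0,0,0], jaw=0)

```text
clock: 16.13
eef_pos: [537.1, -94.7, 166.1]
eef_rot: [[0.345, 0.939, 0.008], [0.939, -0.345, -0.004], [-0.001, 0.009, -1.0]]
force: [0.2, -1.4, -0.1]
width: 85.5
```

```bash
python3 mv.py 547 211 120 70;python3 - <<'E'
from h import *
ims=[]
for n,b in(("top",(320,170,440,290)),("scene",(290,150,410,270))):
    c=manip.capture(n); ims.append(cv2.resize(c["pixels"][b[1]:b[3],b[0]:b[2]],(400,400),interpolation=cv2.INTER_CUBIC))
cv2.imwrite("pics/c3.png",np.hstack(ims))
E
```

```text
tool delta [290.4 -96.5  45.1] turn -0.2 | yaw 69.8 pos [537.1 -94.7 166.1] clk 16.13 F [ 0.2 -1.4 -0.1] w 85.5 q6 92
```

View pics/c3.png

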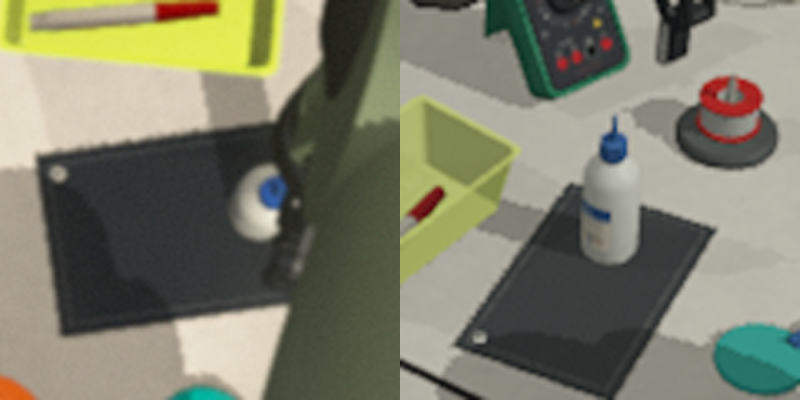

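Emit:
drive_tool(delta_pos=[[12,-4,0],[38,-13,0],[74,-25,0],[112,-38,0],[150,-50,0],[188,-63,5],[224,-75,10],[256,-86,15],[276,-92,20],[287,-96,24],[290.5,-96.5,26],[290.5,-96.5,26]], turn=[0,0,0,0,0,0,0,0,0,0,0,0])

```text
clock: 17.23
eef_pos: [543.2, 212.2, 134.7]
eef_rot: [[0.344, 0.939, -0.0], [0.939, -0.344, -0.003], [-0.003, 0.001, -1.0]]
force: [0.7, 0.3, 0.0]
width: 84.9
```

```bash
python3 mv.py 547 211 17 70
```

```text
tool delta [  0.5   3.9 117.7] turn -0.1 | yaw 69.9 pos [543.2 212.2 134.7] clk 17.23 F [0.7 0.3 0. ] w 84.9 q6 124
```

Emit:
drive_tool(delta_pos=[[0,1,0],[0,3,8],[0.5,4,25],[0.5,4,45],[0.5,4,65],[0.5,4,85],[0.5,4,100],[0.5,4,110],[0.5,4,115],[0.5,4,117],[0.5,4,117]], turn=[0,0,0,0,0,0,0,0,0,0,0])

```text
clock: 18.15
eef_pos: [547.4, 210.5, 17.7]
eef_rot: [[0.344, 0.939, -0.0], [0.939, -0.344, -0.003], [-0.003, 0.001, -1.0]]
force: [-0.3, 0.6, 0.3]
width: 85.4
```

```bash
python3 mv.py 547 211 17 70; python3 chk.py pics/c4.png
```

```text
tool delta [ 0.3 -0.5  0.7] turn -0.1 | yaw 69.9 pos [547.4 210.5  17.7] clk 18.15 F [-0.3  0.6  0.3] w 85.4 q6 124
top 218 165
scene 231 226
```

View pics/c4.png

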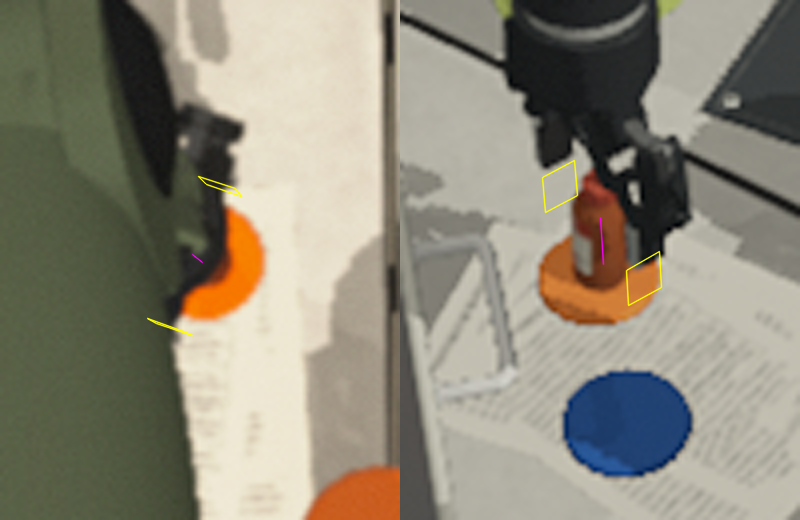

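Emit:
drive_tool(delta_pos=[[0,0,0],[0,0,0],[0,0,0],[0,0,0],[0,0,0],[0,0,0],[0,0,0],[0,0,0]], turn=[0,0,0,0,0,0,0,0], jaw=1)

```text
clock: 18.92
eef_pos: [548.5, 211.2, 19.2]
eef_rot: [[0.344, 0.939, 0.002], [0.939, -0.344, -0.002], [-0.001, 0.003, -1.0]]
force: [-0.8, -0.6, 6.2]
width: 29.0
```

Emit:
drive_tool(delta_pos=[[0,0,-4],[0,0,-14],[0,0,-30],[0,0,-50],[0,0,-66],[0,0,-76],[0,0,-80],[0,0,-80]], turn=[0,0,0,0,0,0,0,0])

```text
clock: 19.58
eef_pos: [548.9, 211.5, 100.2]
eef_rot: [[0.344, 0.939, 0.004], [0.939, -0.344, -0.002], [-0.0, 0.004, -1.0]]
force: [0.7, 0.3, -0.4]
width: 28.5
```

```bash
python3 mv.py 522 5 75 70;  python3 - <<'E'
from h import *
t=manip.capture("top"); s=manip.capture("scene"); T,S=t["pixels"],s["pixels"]
print("orange",fitc(t,mask(T,"orange",(245,205,295,250)),8,36,(548,210)),fitc(s,mask(S,"orange",(255,275,305,312)),8,36,(548,210)))
print("blue",fitc(t,mask(T,"blue",(205,240,265,285)),8,36,(475,286)),fitc(s,mask(S,"blue",(268,316,310,350)),8,36,(475,286)))
E
python3 chk.py pics/c5.png
```

```text
tool delta [-203.2   45.6   25.4] turn -0.1 | yaw 69.9 pos [548.9 211.5 100.2] clk 19.58 F [ 0.7  0.3 -0.4] w 28.5 q6 124
orange (array([550. , 214.1]), 0.48) (array([545.7, 213.4]), 0.39)
top 212 160
scene 229 202Traceback (most recent call last):
  File "<stdin>", line 4, in <module>
  File "h.py", line 25, in fitc
    n,l,st,_=cv2.connectedComponentsWithStats(m.astype(np.uint8)); k=1+np.argmax(st[1:,4])
                                                                       ~~~~~~~~~^^^^^^^^^^
    return _wrapfunc(a, 'argmax', axis=axis, out=out, **kwds)
    return bound(*args, **kwds)
ValueError: attempt to get argmax of an empty sequence
```

View pics/c5.png

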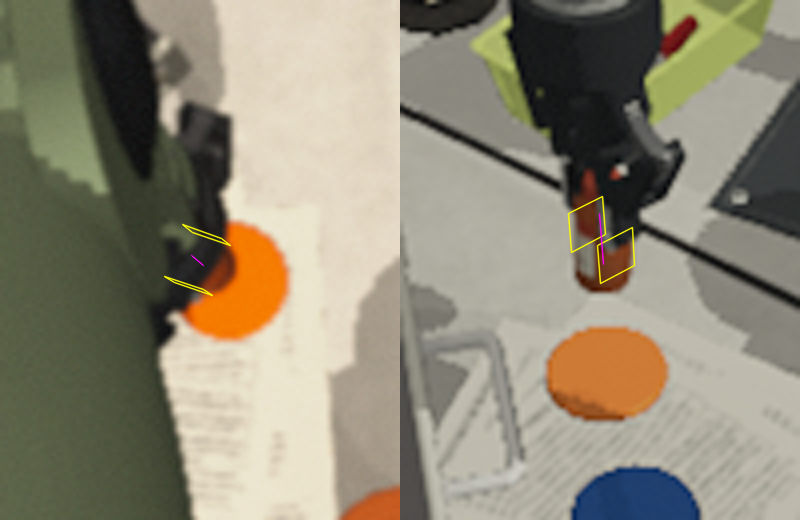

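Emit:
drive_tool(delta_pos=[[-8,2,0],[-26,6,0],[-50,11,2],[-78,18,5],[-106,24,9],[-134,30,14],[-160,36,20],[-182,41,28],[-196,44,38],[-202,45.5,48],[-203,45.5,56],[-203,45.5,60]], turn=[0,0,0,0,0,0,0,0,0,0,0,0])

```text
clock: 20.78
eef_pos: [519.2, 4.7, 37.0]
eef_rot: [[0.344, 0.939, -0.002], [0.939, -0.344, -0.002], [-0.002, -0.001, -1.0]]
force: [0.1, 0.9, -1.4]
width: 28.9
```

```bash
python3 mv.py 522 5 14 70
```

```text
tool delta [ 1.3  2.6 23. ] turn -0.1 | yaw 69.9 pos [519.2   4.7  37. ] clk 20.78 F [ 0.1  0.9 -1.4] w 28.9 q6 103
```

Emit:
drive_tool(delta_pos=[[1,2,4],[1.3,2.6,10],[1.3,2.6,15],[1.3,2.6,18],[1.3,2.6,20],[1.3,2.6,22],[1.3,2.6,23],[1.3,2.6,23]], turn=[0,0,0,0,0,0,0,0])

```text
clock: 21.45
eef_pos: [522.1, 5.2, 14.2]
eef_rot: [[0.344, 0.939, -0.002], [0.939, -0.344, -0.002], [-0.002, -0.001, -1.0]]
force: [-0.9, 0.6, -0.7]
width: 28.7
```

Emit:
drive_tool(delta_pos=[[0,0,0.7],[0,0,1.4],[0,0,1.4]], turn=[0,0,0])

```text
clock: 21.7
eef_pos: [522.4, 5.2, 14.1]
eef_rot: [[0.344, 0.939, -0.001], [0.939, -0.344, -0.002], [-0.002, -0.0, -1.0]]
force: [-2.7, 0.3, 10.1]
width: 29.4
```

Emit:
drive_tool(delta_pos=[[0,0,-0.5],[0,0,-0.5],[0,0,-0.5],[0,0,-0.5],[0,0,-2],[0,0,-12],[0,0,-35],[0,0,-65],[0,0,-95],[0,0,-110],[0,0,-110]], turn=[0,0,0,0,0,0,0,0,0,0,0], jaw=0)

```text
clock: 22.62
eef_pos: [525.6, 5.0, 128.7]
eef_rot: [[0.344, 0.939, 0.007], [0.939, -0.344, -0.003], [-0.0, 0.007, -1.0]]
force: [0.4, -0.4, 0.3]
width: 85.5
```

```bash
python3 mv.py 556 291 100 136.4; python3 - <<'E'
from h import *
ims=[]
for n,b in(("top",(100,100,300,300)),("scene",(290,150,410,270))):
    c=manip.capture(n); ims.append(cv2.resize(c["pixels"][b[1]:b[3],b[0]:b[2]],(400,400),interpolation=cv2.INTER_CUBIC))
cv2.imwrite("pics/c6.png",np.hstack(ims))
E
```

```text
tool delta [279.  -70.   28.1] turn -66.5 | yaw 69.9 pos [525.6   5.  128.7] clk 22.62 F [ 0.4 -0.4  0.3] w 85.5 q6 103
```

View pics/c6.png

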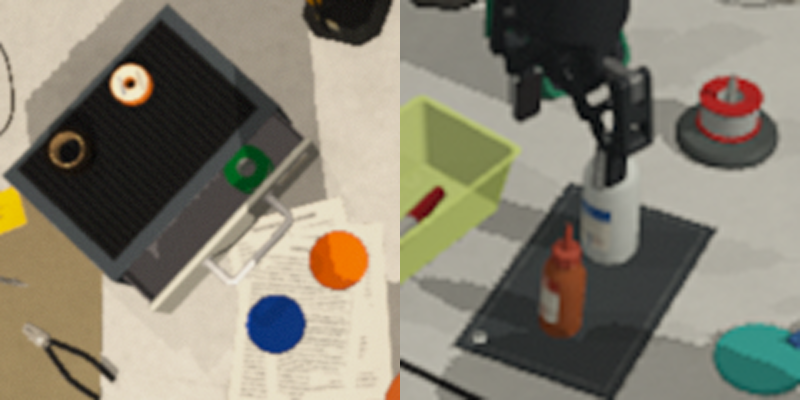

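```bash
cat > ov3.py <<'E'
from h import *
t=manip.capture("top"); s=manip.capture("scene"); T,S=t["pixels"],s["pixels"]
print("orange",fitc(t,mask(T,"orange",(245,205,295,250)),8,36,(548,210)),fitc(s,mask(S,"orange",(255,275,305,312)),8,36,(548,210)))
print("blue",fitc(t,mask(T,"blue",(205,240,265,285)),8,36,(475,286)),fitc(s,mask(S,"blue",(268,316,310,350)),8,36,(475,286)))
H=HF(556.5,291.5,46.4); M=(255,0,255);Y=(0,255,255)
it=[(ring(476.3,287.5,8,36),Y),(ring(547.5,211.5,8,36),M),([H(0,-45,5),H(0,45,5)],M),([H(40,-125,20),H(40,125,20)],Y),(ring(657,313,41,27),Y),(ring(657,313,11,27),Y)]
over(t,it,(195,160,295,285),4,"pics/_a.png"); over(s,it,(210,240,310,365),4,"pics/_b.png")
cv2.imwrite("pics/d1.png",np.hstack([cv2.imread("pics/_a.png"),cv2.imread("pics/_b.png")]))
E
python3 ov3.py
```

```text
orange (array([547.5, 207.9]), 0.41) (array([550.1, 208.4]), 0.36)
blue (array([472.6, 287.2]), 0.38) (array([474.8, 286.7]), 0.64)
```

View pics/d1.png

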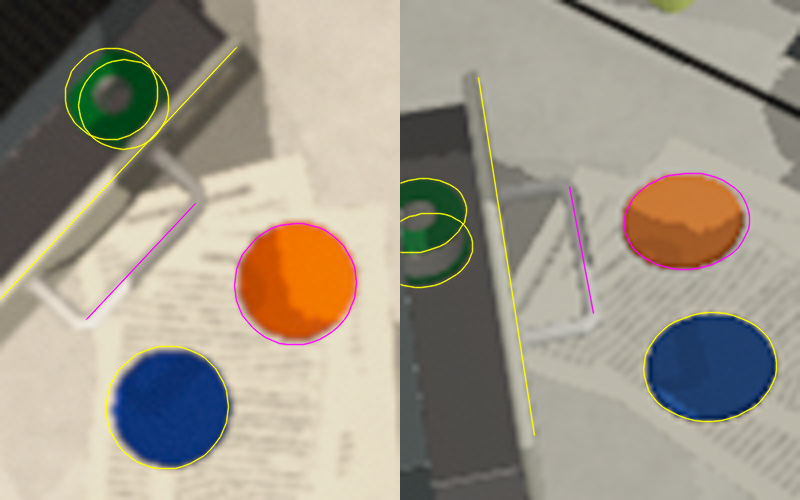

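Emit:
drive_tool(delta_pos=[[10,-3,0],[34,-8,0],[66,-16,0],[100,-25,0],[134,-34,0],[168,-42,0],[202,-51,5],[232,-58,10],[256,-64,20],[270,-68,30],[277,-70,40],[278.5,-70,48]], turn=[-4,-10,-16,-22,-28,-35,-42,-48,-54,-60,-64,-66.5], jaw=0.56)

```text
clock: 23.82
eef_pos: [549.9, 292.4, 71.9]
eef_rot: [[-0.728, 0.686, -0.006], [0.686, 0.728, -0.002], [0.003, -0.006, -1.0]]
force: [-0.7, 0.3, 0.6]
width: 37.3
```

```bash
python3 mv.py 555.5 290.5 18 136.4; python3 chk.py pics/d2.png
```

```text
tool delta [-5.5  2.8 53.9] turn 0.3 | yaw 136.7 pos [549.9 292.4  71.9] clk 23.82 F [-0.7  0.3  0.6] w 37.3 q6 65
top 178 162
scene 206 233
```

View pics/d2.png

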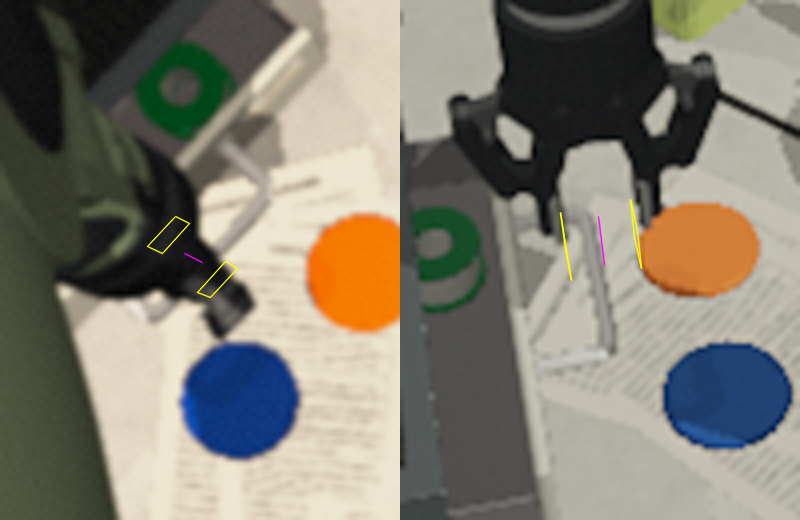

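Emit:
drive_tool(delta_pos=[[-3,1.5,0],[-5.5,2.8,4],[-5.5,2.8,14],[-5.5,2.8,26],[-5.5,2.8,38],[-5.5,2.8,46],[-5.5,2.8,51],[-5.5,2.8,53],[-5.5,2.8,53]], turn=[0.3,0.3,0.3,0.3,0.3,0.3,0.3,0.3,0.3], jaw=0.66)

```text
clock: 24.67
eef_pos: [554.1, 288.6, 17.6]
eef_rot: [[-0.721, 0.693, -0.009], [0.693, 0.721, -0.004], [0.004, -0.009, -1.0]]
force: [0.1, 0.5, 0.0]
width: 29.0
```

```bash
python3 mv.py 555.5 290.5 18 136.4; python3 chk.py pics/d3.png
```

```text
tool delta [ 0.3  2.3 -0.4] turn -0.3 | yaw 136.1 pos [554.1 288.6  17.6] clk 24.67 F [0.1 0.5 0. ] w 29.0 q6 65
top 184 162
scene 208 247
```

View pics/d3.png

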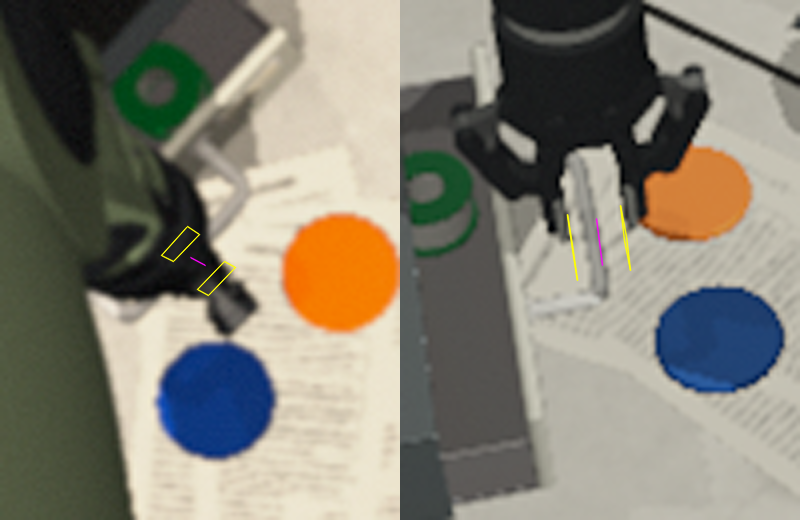

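Emit:
drive_tool(delta_pos=[[0,0,0],[0,0,0],[0,0,0],[0,0,0],[0,0,0],[0,0,0]], turn=[0,0,0,0,0,0], jaw=1)

```text
clock: 25.27
eef_pos: [555.7, 289.4, 19.6]
eef_rot: [[-0.721, 0.693, -0.006], [0.693, 0.721, -0.002], [0.002, -0.006, -1.0]]
force: [0.7, 1.9, 6.2]
width: 6.6
```

Emit:
drive_tool(delta_pos=[[0,-2,0],[0,-7,0],[0,-14,0],[0,-22,0],[0,-31,0],[0,-40,0],[0,-49,0],[0,-57,0],[0,-64,0],[0,-69,0],[0,-72,0],[0,-73,0]], turn=[0,0,0,0,0,0,0,0,0,0,0,0])

```text
clock: 26.27
eef_pos: [504.9, 235.7, 19.8]
eef_rot: [[-0.72, 0.693, -0.006], [0.694, 0.72, -0.004], [0.001, -0.007, -1.0]]
force: [5.2, -2.0, -6.6]
width: 7.0
```

Emit:
drive_tool(delta_pos=[[0,-2,0],[0,-4,0],[0,-6,0],[0,-6,0]], turn=[0,0,0,0])

```text
clock: 26.6
eef_pos: [500.4, 230.9, 19.7]
eef_rot: [[-0.72, 0.694, -0.006], [0.694, 0.72, -0.005], [0.001, -0.008, -1.0]]
force: [3.4, -2.5, -4.0]
width: 6.7
```

```bash
python3 mv.py 555.7 289.4 18 136.4; python3 chk.py pics/d4.png
```

```text
tool delta [ 0.7 80.5  1.1] turn -0.3 | yaw 136.1 pos [500.4 230.9  19.7] clk 26.6 F [ 3.4 -2.5 -4. ] w 6.7 q6 61
top 209 185
scene 242 240
```

View pics/d4.png

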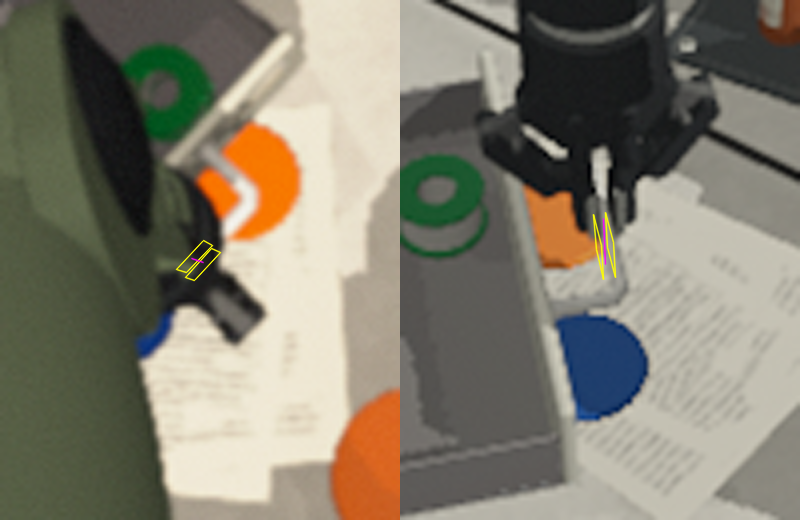

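Emit:
drive_tool(delta_pos=[[0,0,0],[0,0,0],[0,0,0],[0,0,0],[0,0,-10],[0,0,-30],[0,0,-60],[0,0,-90],[0,0,-110],[0,0,-120]], turn=[0,0,0,0,0,0,0,0,0,0], jaw=0.66)

```text
clock: 27.53
eef_pos: [502.9, 232.3, 143.7]
eef_rot: [[-0.721, 0.693, -0.001], [0.693, 0.721, -0.003], [-0.001, -0.003, -1.0]]
force: [0.4, -0.1, -0.0]
width: 29.0
```

```bash
python3 mv.py 527.5 -267 120 70
```

```text
tool delta [-364.  -342.7   25.2] turn 66.1 | yaw 136.1 pos [502.9 232.3 143.7] clk 27.53 F [ 0.4 -0.1 -0. ] w 29.0 q6 61
```

Emit:
drive_tool(delta_pos=[[-8,-7,-4],[-26,-25,-10],[-52,-49,-14],[-80,-75,-14],[-108,-102,-14],[-137,-129,-14],[-165,-155,-14],[-194,-182,-14],[-222,-209,-14],[-251,-236,-14],[-279,-263,-14],[-305,-287,-14]], turn=[3,9,16,23,30,37,44,51,58,65,72,79], jaw=0)

```text
clock: 28.53
eef_pos: [523.0, -188.0, 158.8]
eef_rot: [[0.549, 0.836, -0.002], [0.836, -0.549, -0.003], [-0.003, -0.0, -1.0]]
force: [1.1, -0.1, -0.9]
width: 85.6
```

```bash
python3 mv.py 527.5 -267 100 46.2; python3 - <<'E'
from h import *
t=manip.capture("top"); s=manip.capture("scene")
for n,c in(("top",t),("scene",s)):
    cv2.imwrite(f"pics/e_{n}.png",c["pixels"])
H=HF(500.5,231,46.2); M=(255,0,255);Y=(0,255,255)
for th in("green_reel_mid","red_reel_mid","reel_stand"):
    for n in("top","scene"): print(th,n,[(np.round(d["location"]),round(d["confidence"],2)) for d in manip.find_in(th,n)[:2]])
print("green",[fitc(c,mask(c["pixels"],"green",b),41,27,(600,250)) for c,b in((t,(200,150,270,240)),(s,(200,240,270,320)))])
it=[([H(0,-45,5),H(0,45,5)],M),([H(49,-126,-2),H(49,126,-2),H(211,126,-2),H(211,-126,-2),H(49,-126,-2)],Y),(ring(*H(100,58,0)[:2],41,27),M)]
over(t,it,(150,130,270,250),3.3,"pics/_a.png"); over(s,it,(150,240,270,360),3.3,"pics/_b.png")
cv2.imwrite("pics/e1.png",np.hstack([cv2.imread("pics/_a.png"),cv2.imread("pics/_b.png")]))
E
```

```text
tool delta [-63.4  47.2  59. ] turn 10.5 | yaw 56.7 pos [ 523.  -188.   158.8] clk 28.53 F [ 1.1 -0.1 -0.9] w 85.6 q6 96
green_reel_mid top [(array([598., 252.,  39.]), 0.86)]
green_reel_mid scene [(array([599., 258.,  39.]), 0.93)]
red_reel_mid top [(array([ 509., -262.,   44.]), 0.44)]
red_reel_mid scene [(array([ 526., -254.,   43.]), 0.63)]
reel_stand top [(array([ 499., -271.,   12.]), 0.72)]
reel_stand scene [(array([ 516., -242.,   10.]), 0.88)]
green [(array([597.3, 251.3]), 0.74), (array([601.6, 252.1]), 0.49)]
```

View pics/e1.png

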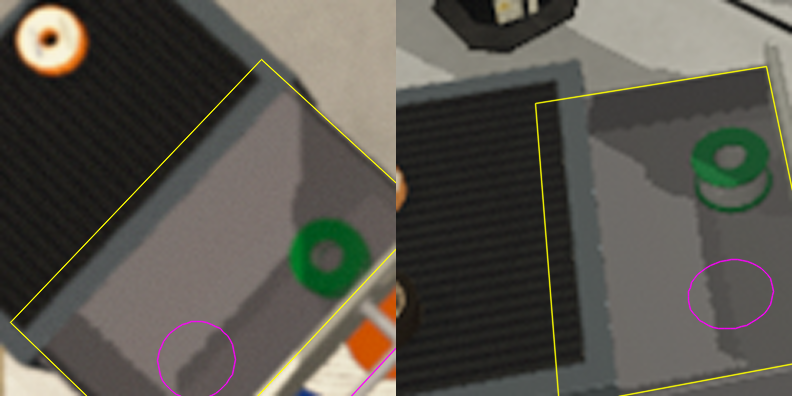

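Emit:
drive_tool(delta_pos=[[-15,11,4],[-36,27,12],[-54,40,24],[-62,46,40],[-63.5,47,58],[-63.5,47,72],[-63.5,47,80],[-63.5,47,80]], turn=[4,8,10.5,10.5,10.5,10.5,10.5,10.5])

```text
clock: 29.6
eef_pos: [527.3, -261.4, 77.2]
eef_rot: [[0.684, 0.729, -0.005], [0.729, -0.684, -0.0], [-0.004, -0.003, -1.0]]
force: [-0.5, -0.0, 0.5]
width: 85.4
```

```bash
python3 mv.py 527.5 -267 -12 46.2; python3 chk.py pics/e2.png
```

```text
tool delta [-3.6  4.3 89.2] turn 0.6 | yaw 46.8 pos [ 527.3 -261.4   77.2] clk 29.6 F [-0.5 -0.   0.5] w 85.4 q6 100
top 429 166
scene 339 104
```

View pics/e2.png

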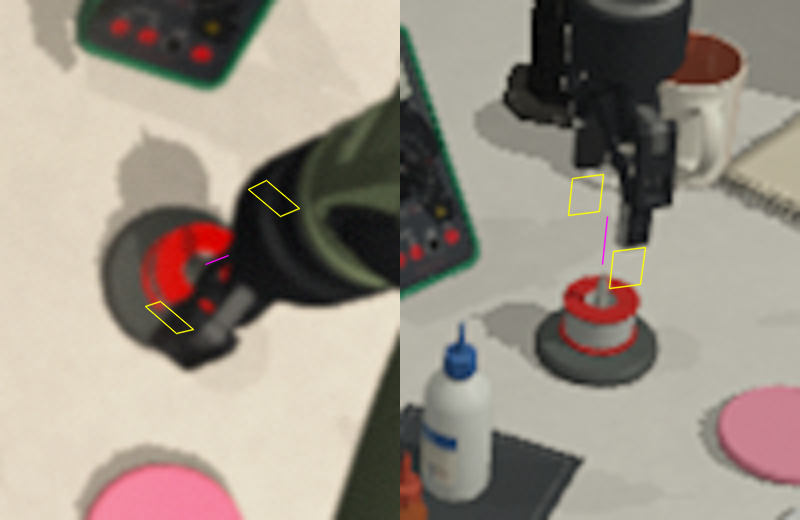

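Emit:
drive_tool(delta_pos=[[-2,2,4],[-3.6,4.3,14],[-3.6,4.3,28],[-3.6,4.3,44],[-3.6,4.3,60],[-3.6,4.3,74],[-3.6,4.3,83],[-3.6,4.3,87],[-3.6,4.3,88],[-3.6,4.3,88]], turn=[0.6,0.6,0.6,0.6,0.6,0.6,0.6,0.6,0.6,0.6])

```text
clock: 30.53
eef_pos: [529.5, -268.5, -8.4]
eef_rot: [[0.692, 0.722, -0.002], [0.722, -0.692, -0.003], [-0.003, 0.001, -1.0]]
force: [-0.6, 0.2, 0.6]
width: 85.3
```

```bash
python3 mv.py 527.5 -267 -12 46.2; python3 - <<'E'
from h import *
ims=[]
for n,b in(("top",(440,200,510,270)),("scene",(355,140,425,210))):
    c=manip.capture(n); ims.append(cv2.resize(c["pixels"][b[1]:b[3],b[0]:b[2]],(400,400),interpolation=cv2.INTER_CUBIC))
cv2.imwrite("pics/e3.png",np.hstack(ims))
E
```

```text
tool delta [-0.2 -2.5  3.6] turn 0.0 | yaw 46.2 pos [ 529.5 -268.5   -8.4] clk 30.53 F [-0.6  0.2  0.6] w 85.3 q6 100
```

View pics/e3.png

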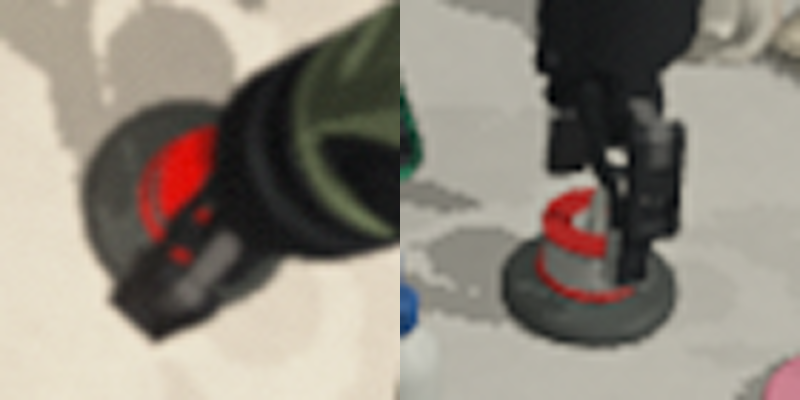

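Emit:
drive_tool(delta_pos=[[1,-2,1],[1.5,-3.5,3],[1.5,-3.5,3.5],[1.5,-3.5,3.5]], turn=[0,0,0,0])

```text
clock: 30.97
eef_pos: [528.3, -265.1, -11.2]
eef_rot: [[0.692, 0.722, -0.001], [0.722, -0.692, -0.003], [-0.003, 0.002, -1.0]]
force: [0.9, -0.4, 0.2]
width: 85.5
```

Emit:
drive_tool(delta_pos=[[0,0,0],[0,0,0],[0,0,0],[0,0,0],[0,0,0],[0,0,0]], turn=[0,0,0,0,0,0], jaw=1)

```text
clock: 31.47
eef_pos: [528.7, -265.4, -10.5]
eef_rot: [[0.692, 0.722, -0.0], [0.722, -0.692, -0.004], [-0.003, 0.003, -1.0]]
force: [-0.5, 0.7, 5.6]
width: 50.3
```

```bash
python3 mv.py 527.5 -267 -12 46.2; python3 - <<'E'
from h import *
ims=[]
for n,b in(("top",(440,200,510,270)),("scene",(355,140,425,210))):
    c=manip.capture(n); ims.append(cv2.resize(c["pixels"][b[1]:b[3],b[0]:b[2]],(400,400),interpolation=cv2.INTER_CUBIC))
cv2.imwrite("pics/e4.png",np.hstack(ims))
E
```

```text
tool delta [-2.   0.3  1.5] turn 0.0 | yaw 46.2 pos [ 528.7 -265.4  -10.5] clk 31.47 F [-0.5  0.7  5.6] w 50.3 q6 100
```

View pics/e4.png

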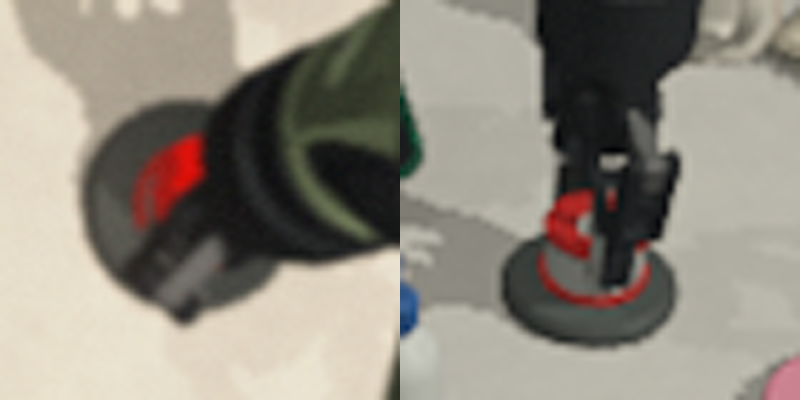

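Emit:
drive_tool(delta_pos=[[0,0,-3],[0,0,-8],[0,0,-16],[0,0,-26],[0,0,-38],[0,0,-52],[0,0,-66],[0,0,-80],[0,0,-95],[0,0,-105],[0,0,-110],[0,0,-110]], turn=[0,0,0,0,0,0,0,0,0,0,0,0])

```text
clock: 32.57
eef_pos: [529.6, -265.5, 101.1]
eef_rot: [[0.692, 0.722, 0.002], [0.722, -0.692, -0.005], [-0.002, 0.005, -1.0]]
force: [-0.4, 0.3, -2.1]
width: 49.9
```

```bash
python3 mv.py 527.8 343.3 115 46.2; python3 chk.py pics/e5.png
```

```text
tool delta [ 438.4 -422.3  -17. ] turn 0.0 | yaw 46.2 pos [ 529.6 -265.5  101.1] clk 32.57 F [-0.4  0.3 -2.1] w 49.9 q6 100
top 435 164
scene 339 96
```

View pics/e5.png

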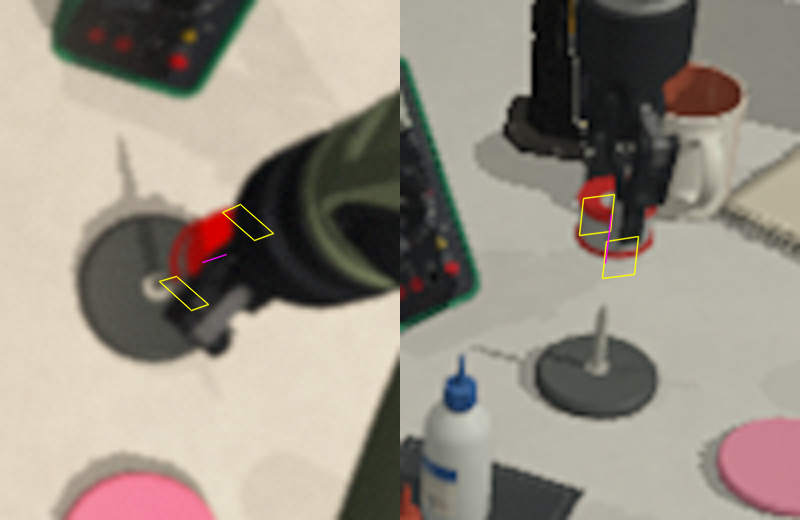

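Emit:
drive_tool(delta_pos=[[4,-4,-8],[14,-13,-20],[30,-29,-34],[52,-50,-44],[78,-75,-48],[105,-101,-48],[132,-127,-48],[159,-153,-48],[186,-179,-48],[213,-205,-48],[240,-231,-48],[267,-257,-48]], turn=[0,0,0,0,0,0,0,0,0,0,0,0])

```text
clock: 33.67
eef_pos: [526.6, 108.8, 146.7]
eef_rot: [[0.691, 0.723, -0.0], [0.723, -0.691, -0.003], [-0.002, 0.002, -1.0]]
force: [0.2, -1.3, -1.1]
width: 49.6
```

```bash
python3 mv.py 527.8 343.3 150 46.2; python3 - <<'E'
from h import *
t=manip.capture("top"); s=manip.capture("scene")
for n,c in(("top",t),("scene",s)):
    ds=manip.silhouettes("reel_stand",n)
    for d in ds[:1]: print(n,round(d["confidence"],2),fitc(c,d["mask"],12,44,(524,-262)))
it=[(ring(527,-263,12,44),(0,255,255)),([(527,-263,12),(527,-263,68)],(255,0,255))]
over(t,it,(440,200,510,270),5.7,"pics/_a.png"); over(s,it,(355,150,425,220),5.7,"pics/_b.png")
cv2.imwrite("pics/e6.png",np.hstack([cv2.imread("pics/_a.png"),cv2.imread("pics/_b.png")]))
E
```

```text
tool delta [ 170.3 -161.2   -4. ] turn 0.1 | yaw 46.3 pos [526.6 108.8 146.7] clk 33.67 F [ 0.2 -1.3 -1.1] w 49.6 q6 138
top 0.68 (array([ 525.4, -263.6]), 0.99)
scene 0.75 (array([ 523. , -255.9]), 0.59)
```

View pics/e6.png

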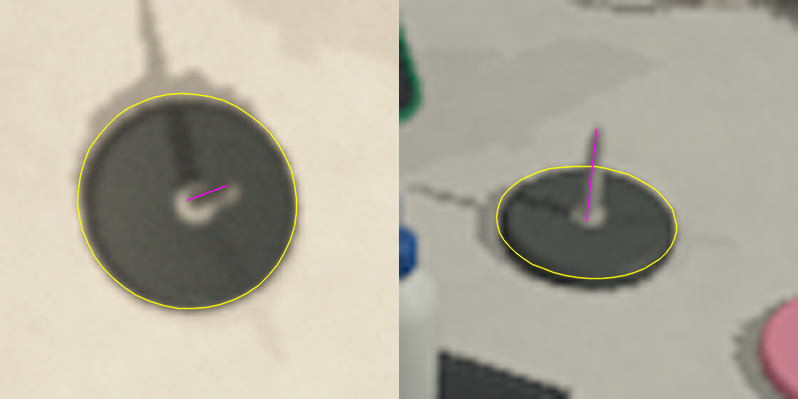

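Emit:
drive_tool(delta_pos=[[26,-25,0],[50,-47,0],[76,-72,0],[100,-95,0],[124,-117,0],[144,-136,5],[158,-150,15],[167,-158,30],[170,-161,45],[170.5,-161,60],[170.5,-161,70],[170.5,-161,70]], turn=[0,0,0,0,0,0,0,0,0,0,0,0])

```text
clock: 34.87
eef_pos: [526.0, 339.5, 72.4]
eef_rot: [[0.691, 0.723, -0.005], [0.723, -0.691, -0.007], [-0.008, 0.001, -1.0]]
force: [-0.7, -0.3, -1.0]
width: 50.1
```

```bash
python3 mv.py 527.8 343.3 -8 46.2; python3 chk.py pics/f1.png
```

```text
tool delta [ 4.6 -1.4 80.3] turn 0.1 | yaw 46.3 pos [526.  339.5  72.4] clk 34.87 F [-0.7 -0.3 -1. ] w 50.1 q6 160
top 156 173
scene 201 253
```

View pics/f1.png

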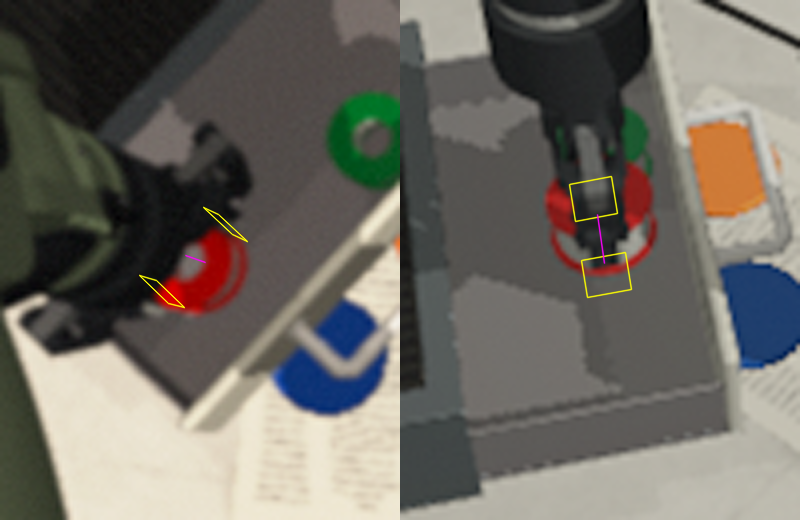

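Emit:
drive_tool(delta_pos=[[1,0,4],[3,-1,12],[4.5,-1.4,24],[4.5,-1.4,38],[4.5,-1.4,52],[4.5,-1.4,64],[4.5,-1.4,72],[4.5,-1.4,77],[4.5,-1.4,79],[4.5,-1.4,79]], turn=[0,0,0,0,0,0,0,0,0,0])

```text
clock: 35.8
eef_pos: [529.5, 344.4, -4.3]
eef_rot: [[0.69, 0.723, -0.002], [0.723, -0.69, -0.005], [-0.005, 0.002, -1.0]]
force: [-0.1, 0.0, 0.2]
width: 50.1
```

Emit:
drive_tool(delta_pos=[[0,0,1],[0,0,2],[0,0,2.5],[0,0,2.5]], turn=[0,0,0,0])

```text
clock: 36.13
eef_pos: [529.8, 344.5, -6.4]
eef_rot: [[0.69, 0.723, -0.001], [0.723, -0.69, -0.005], [-0.004, 0.002, -1.0]]
force: [0.4, -0.3, -1.6]
width: 50.3
```

Emit:
drive_tool(delta_pos=[[0,0,1],[0,0,2],[0,0,3],[0,0,3.5],[0,0,3.5]], turn=[0,0,0,0,0])

```text
clock: 36.55
eef_pos: [529.6, 344.4, -10.1]
eef_rot: [[0.69, 0.723, -0.002], [0.723, -0.69, -0.005], [-0.005, 0.002, -1.0]]
force: [0.4, -0.1, -1.4]
width: 49.9
```

Emit:
drive_tool(delta_pos=[[0,0,0.7],[0,0,1.4],[0,0,2],[0,0,2]], turn=[0,0,0,0])

```text
clock: 36.88
eef_pos: [530.0, 344.7, -11.5]
eef_rot: [[0.69, 0.723, -0.001], [0.723, -0.69, -0.004], [-0.004, 0.002, -1.0]]
force: [-1.4, -0.4, 3.3]
width: 49.9
```

Emit:
drive_tool(delta_pos=[[0,0,0],[0,0,0],[0,0,0],[0,0,0],[0,0,-6],[0,0,-20],[0,0,-42],[0,0,-70],[0,0,-90],[0,0,-98],[0,0,-100]], turn=[0,0,0,0,0,0,0,0,0,0,0], jaw=0)

```text
clock: 37.8
eef_pos: [531.5, 345.9, 90.8]
eef_rot: [[0.69, 0.723, 0.003], [0.723, -0.69, -0.002], [0.0, 0.003, -1.0]]
force: [0.3, 0.3, -1.3]
width: 85.2
```

```bash
python3 - <<'E'
from h import *
t=manip.capture("top"); s=manip.capture("scene")
print("green",[fitc(c,mask(c["pixels"],"green",b),41,27,(600,250)) for c,b in((t,(200,150,270,240)),(s,(200,240,270,320)))])
it=[(ring(599,252,41,27),(0,255,255)),(ring(529,344,41,27),(255,0,255))]
over(t,it,(150,150,250,250),4,"pics/_a.png"); over(s,it,(190,245,290,345),4,"pics/_b.png")
cv2.imwrite("pics/f2.png",np.hstack([cv2.imread("pics/_a.png"),cv2.imread("pics/_b.png")]))
E
python3 mv.py 599 252 88 46.2
```

```text
green [(array([598.6, 251. ]), 0.82), (array([608.7, 265.9]), 0.33)]
tool delta [-19.6 114.2   0.6] turn 0.1 | yaw 46.3 pos [529.9 345.1  88.3] clk 37.9 F [ 0.9  0.  -0.2] w 85.4 q6 160
```

View pics/f2.png

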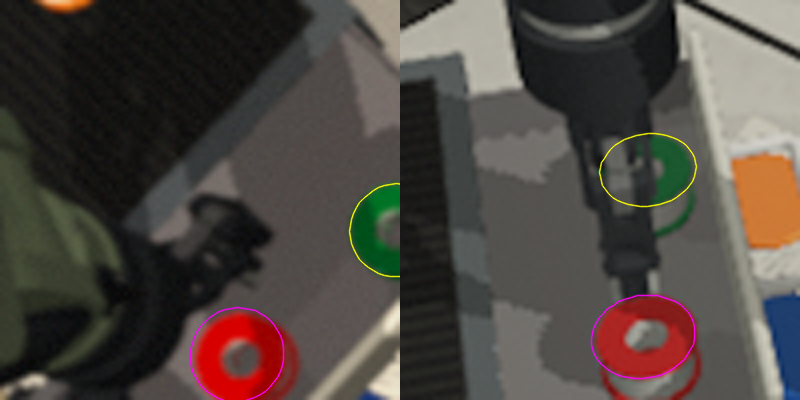

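Emit:
drive_tool(delta_pos=[[-2,10,0],[-6,32,0],[-11,60,0],[-15,86,0],[-18,104,2],[-19.5,112,10],[-19.5,114,24],[-19.5,114,42],[-19.5,114,58],[-19.5,114,68],[-19.5,114,72],[-19.5,114,72]], turn=[0,0,0,0,0,0,0,0,0,0,0,0])

```text
clock: 38.9
eef_pos: [597.2, 251.7, 14.6]
eef_rot: [[0.69, 0.724, -0.004], [0.724, -0.69, -0.005], [-0.007, 0.0, -1.0]]
force: [-0.7, 0.4, -0.0]
width: 85.4
```

```bash
python3 mv.py 599 252 -11 46.2; python3 chk.py pics/f3.png
```

```text
tool delta [ 1.6  1.  25.6] turn 0.2 | yaw 46.4 pos [597.2 251.7  14.6] clk 38.9 F [-0.7  0.4 -0. ] w 85.4 q6 150
top 200 144
scene 203 229
```

View pics/f3.png

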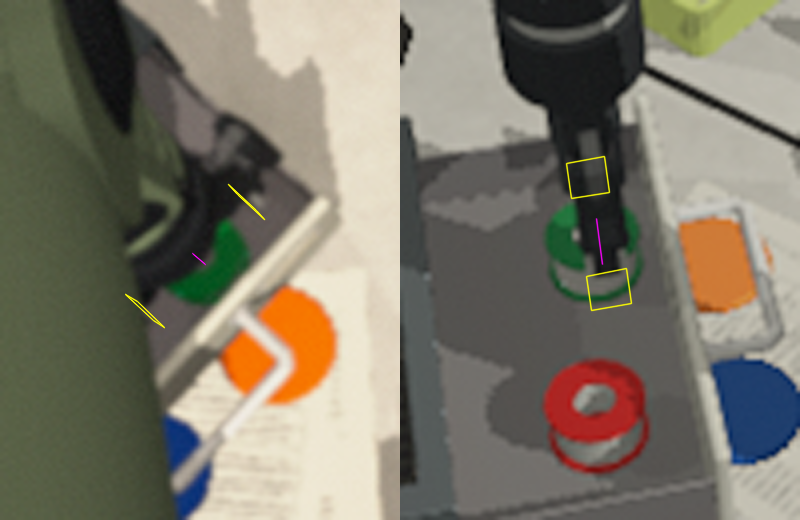

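Emit:
drive_tool(delta_pos=[[1,1,5],[1.5,1,12],[1.5,1,18],[1.5,1,23],[1.5,1,25],[1.5,1,25.5],[1.5,1,25.5]], turn=[0,0,0,0,0,0,0])

```text
clock: 39.58
eef_pos: [600.5, 252.4, -9.1]
eef_rot: [[0.69, 0.724, -0.001], [0.724, -0.69, -0.004], [-0.004, 0.002, -1.0]]
force: [-0.1, -0.3, -0.6]
width: 85.1
```

Emit:
drive_tool(delta_pos=[[0,0,0],[0,0,0],[0,0,0],[0,0,0],[0,0,0],[0,0,0]], turn=[0,0,0,0,0,0], jaw=1)

```text
clock: 40.08
eef_pos: [601.2, 253.0, -7.7]
eef_rot: [[0.69, 0.724, 0.0], [0.724, -0.69, -0.003], [-0.002, 0.002, -1.0]]
force: [-0.9, 0.2, 6.2]
width: 49.9
```

```bash
python3 mv.py 599 252 -11 46.2; python3 chk.py pics/f4.png
```

```text
tool delta [-2.3 -0.9  3.3] turn 0.2 | yaw 46.4 pos [601.2 253.   -7.7] clk 40.08 F [-0.9  0.2  6.2] w 49.9 q6 150
top 201 144
scene 202 235
```

View pics/f4.png

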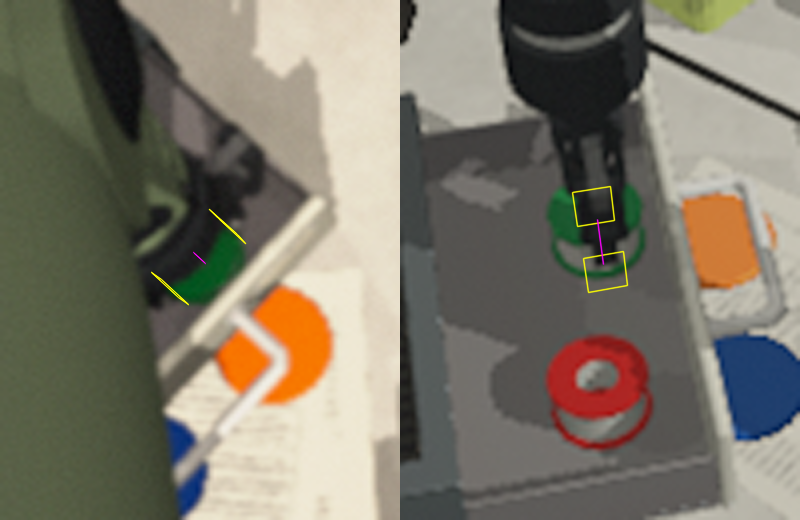

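Emit:
drive_tool(delta_pos=[[0,0,-3],[0,0,-10],[0,0,-22],[0,0,-38],[0,0,-56],[0,0,-76],[0,0,-96],[0,0,-116],[0,0,-136],[0,0,-152],[0,0,-162],[0,0,-166]], turn=[0,0,0,0,0,0,0,0,0,0,0,0])

```text
clock: 41.18
eef_pos: [602.2, 253.8, 161.0]
eef_rot: [[0.69, 0.724, 0.004], [0.724, -0.69, -0.002], [0.001, 0.004, -1.0]]
force: [-0.2, -0.3, -1.4]
width: 50.0
```

```bash
python3 mv.py 527.3 -262.2 150 46.2
```

```text
tool delta [-425.2  301.8   11.8] turn 0.2 | yaw 46.4 pos [602.2 253.8 161. ] clk 41.18 F [-0.2 -0.3 -1.4] w 50.0 q6 150
```

Emit:
drive_tool(delta_pos=[[-10,7,0],[-32,23,0],[-62,44,0],[-93,66,0],[-124,88,0],[-155,110,0],[-186,132,0],[-217,154,0],[-248,176,0],[-279,198,0],[-310,220,0],[-341,242,0]], turn=[0,0,0,0,0,0,0,0,0,0,0,0])

```text
clock: 42.18
eef_pos: [540.0, -162.0, 160.6]
eef_rot: [[0.69, 0.723, 0.002], [0.723, -0.69, -0.002], [-0.0, 0.002, -1.0]]
force: [1.4, -0.4, -2.1]
width: 49.9
```

```bash
python3 mv.py 527.3 -262.2 100 46.2
```

```text
tool delta [-81.2  59.9  60.7] turn 0.1 | yaw 46.3 pos [ 540.  -162.   160.6] clk 42.18 F [ 1.4 -0.4 -2.1] w 49.9 q6 109
```

Emit:
drive_tool(delta_pos=[[-24,18,0],[-44,32,5],[-60,44,15],[-72,53,28],[-79,58,42],[-81,60,56],[-81,60,68],[-81,60,76],[-81,60,80],[-81,60,80]], turn=[0,0,0,0,0,0,0,0,0,0])

```text
clock: 43.02
eef_pos: [526.4, -261.3, 79.1]
eef_rot: [[0.69, 0.724, -0.001], [0.724, -0.69, 0.0], [-0.001, -0.001, -1.0]]
force: [-0.2, 0.4, -1.6]
width: 50.0
```

```bash
python3 mv.py 527.3 -262.2 65 46.2; python3 - <<'E'
from h import *
t=manip.capture("top"); s=manip.capture("scene")
st=manip.state(); p=np.array(st["eef_pos"]); zb=p[2]+18.7
M=(255,0,255);Y=(0,255,255)
it=[(ring(527,-263,12,44),Y),([(527,-263,12),(527,-263,68)],M),(ring(p[0],p[1],zb,27),(0,0,255)),(ring(p[0],p[1],zb+30,27),(0,0,255)),(ring(p[0],p[1],zb+30,11),(0,0,255))]
over(t,it,(435,190,515,270),5,"pics/_a.png"); over(s,it,(350,130,430,210),5,"pics/_b.png")
cv2.imwrite("pics/g1.png",np.hstack([cv2.imread("pics/_a.png"),cv2.imread("pics/_b.png")]))
E
```

```text
tool delta [-0.   1.3 14.1] turn 0.2 | yaw 46.4 pos [ 526.4 -261.3   79.1] clk 43.02 F [-0.2  0.4 -1.6] w 50.0 q6 100
```

View pics/g1.png

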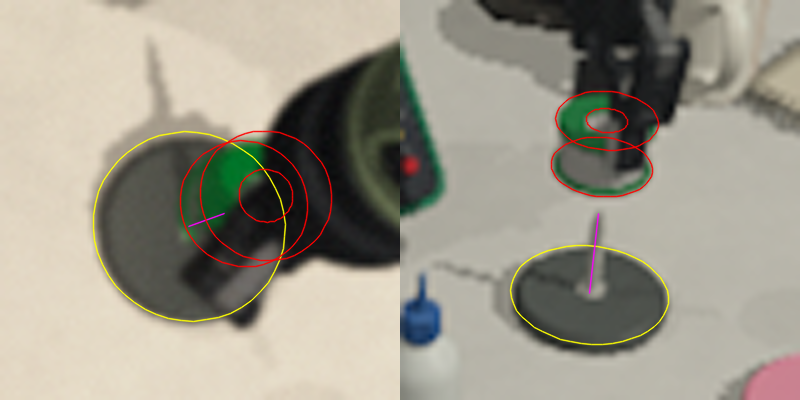

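Emit:
drive_tool(delta_pos=[[0,0.5,3],[0,1,8],[0,1.2,16],[0,1.2,24],[0,1.2,32],[0,1.2,38]], turn=[0,0,0,0,0,0])

```text
clock: 43.62
eef_pos: [528.0, -262.5, 41.4]
eef_rot: [[0.69, 0.724, 0.0], [0.724, -0.69, -0.001], [-0.0, 0.001, -1.0]]
force: [-0.1, 0.7, -2.0]
width: 49.8
```

```bash
python3 mv.py 527.3 -262.2 -4 46.2; python3 - <<'E'
from h import *
t=manip.capture("top"); s=manip.capture("scene")
over(t,[],(435,190,515,270),5,"pics/_a.png"); over(s,[],(350,130,430,210),5,"pics/_b.png")
cv2.imwrite("pics/g2.png",np.hstack([cv2.imread("pics/_a.png"),cv2.imread("pics/_b.png")]))
E
```

```text
tool delta [-0.3 -0.7 45.4] turn 0.2 | yaw 46.4 pos [ 528.  -262.5   41.4] clk 43.62 F [-0.1  0.7 -2. ] w 49.8 q6 100
```

View pics/g2.png

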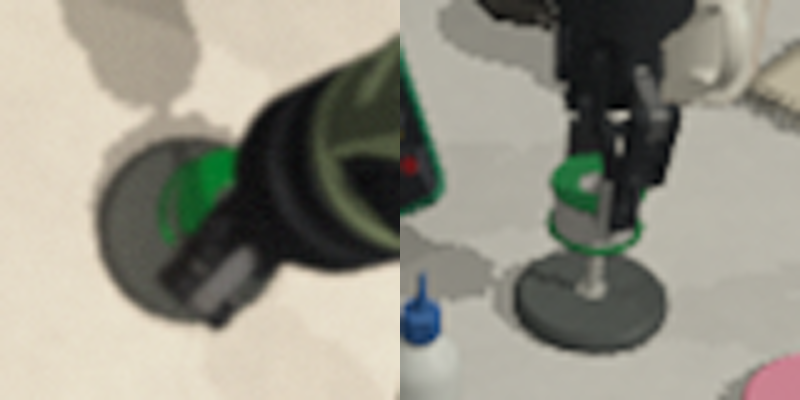

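Spindle is inside the bore (reel at about (597,205), spindle (597,270) under it, no side force). Continue down.

Emit:
drive_tool(delta_pos=[[0,0,4],[0,0,12],[0,0,22],[0,0,32],[0,0,39],[0,0,43],[0,0,45],[0,0,45]], turn=[0,0,0,0,0,0,0,0])

```text
clock: 44.38
eef_pos: [527.0, -261.9, -4.6]
eef_rot: [[0.69, 0.724, -0.002], [0.724, -0.69, 0.001], [-0.001, -0.002, -1.0]]
force: [-0.0, -0.4, -2.1]
width: 49.8
```

Emit:
drive_tool(delta_pos=[[0,0,1],[0,0,2],[0,0,3],[0,0,3]], turn=[0,0,0,0])

```text
clock: 44.72
eef_pos: [527.5, -262.0, -6.6]
eef_rot: [[0.69, 0.724, -0.001], [0.724, -0.69, 0.0], [-0.001, -0.001, -1.0]]
force: [-2.7, 1.5, 3.2]
width: 50.3
```

Contact with the base at the predicted height. Release and rise.

Emit:
drive_tool(delta_pos=[[0,0,0],[0,0,0],[0,0,0],[0,0,0],[0,0,-6],[0,0,-20],[0,0,-44],[0,0,-76],[0,0,-110],[0,0,-140],[0,0,-160],[0,0,-165]], turn=[0,0,0,0,0,0,0,0,0,0,0,0], jaw=0)

```text
clock: 45.72
eef_pos: [529.8, -263.5, 163.2]
eef_rot: [[0.69, 0.724, 0.005], [0.724, -0.69, -0.004], [0.001, 0.006, -1.0]]
force: [0.3, 0.2, 0.1]
width: 85.2
```

```bash
python3 mv.py 500.5 231 150 136.2; python3 - <<'E'
from h import *
t=manip.capture("top"); s=manip.capture("scene")
over(t,[],(435,190,515,270),5,"pics/_a.png"); over(s,[],(350,130,430,210),5,"pics/_b.png")
cv2.imwrite("pics/g3.png",np.hstack([cv2.imread("pics/_a.png"),cv2.imread("pics/_b.png")]))
H=HF(500.5,231,46.2); M=(255,0,255);Y=(0,255,255)
it=[([H(0,-45,5),H(0,45,5)],M),([H(40,-125,20),H(40,125,20)],Y)]
over(t,it,(185,170,285,270),4,"pics/_a.png"); over(s,it,(220,245,320,345),4,"pics/_b.png")
cv2.imwrite("pics/g4.png",np.hstack([cv2.imread("pics/_a.png"),cv2.imread("pics/_b.png")]))
E
```

```text
tool delta [ 337.7 -362.4   11.1] turn -89.8 | yaw 46.4 pos [ 529.8 -263.5  163.2] clk 45.72 F [0.3 0.2 0.1] w 85.2 q6 100
```

View pics/g3.png

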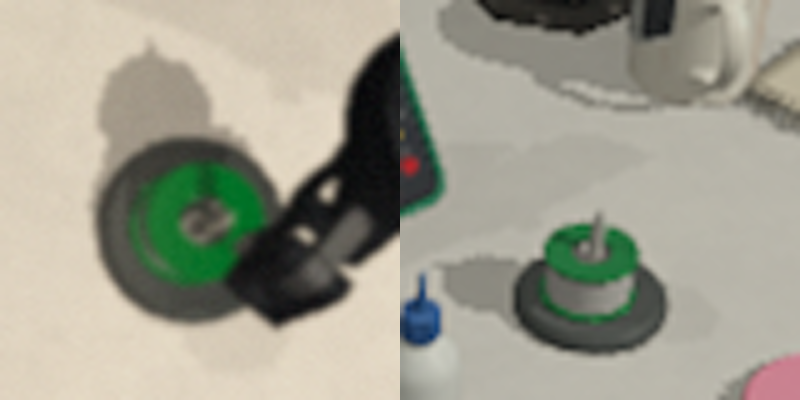

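View pics/g4.png

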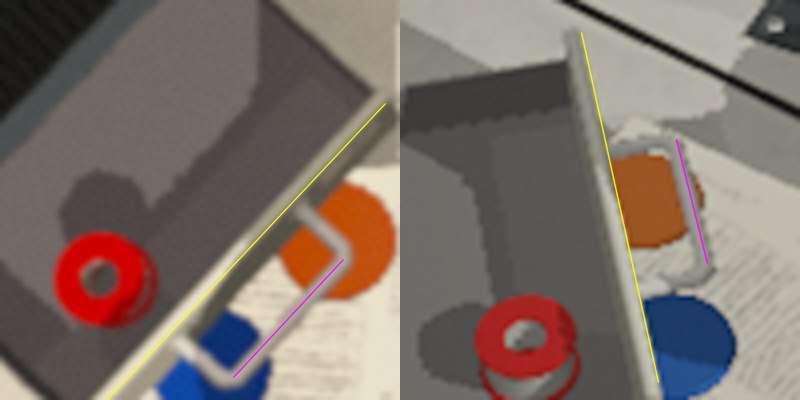

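Emit:
drive_tool(delta_pos=[[9,-10,0],[28,-30,0],[54,-58,0],[81,-87,0],[108,-116,0],[135,-145,0],[162,-174,0],[189,-203,0],[216,-232,0],[243,-261,0],[268,-288,0],[290,-311,0]], turn=[-3,-9,-16,-23,-30,-37,-44,-51,-58,-65,-72,-79], jaw=0.66)

```text
clock: 46.82
eef_pos: [501.3, 164.1, 157.1]
eef_rot: [[-0.585, 0.811, -0.002], [0.811, 0.585, -0.002], [-0.0, -0.003, -1.0]]
force: [0.4, 0.4, -0.7]
width: 29.2
```

```bash
python3 mv.py 499.5 230 18 136.2
```

```text
tool delta [ 54.6  37.5 139. ] turn -10.4 | yaw 125.8 pos [501.3 164.1 157.1] clk 46.82 F [ 0.4  0.4 -0.7] w 29.2 q6 64
```

Emit:
drive_tool(delta_pos=[[16,11,2],[32,22,6],[44,30,14],[52,36,26],[54.5,37.5,40],[54.5,37.5,56],[54.5,37.5,72],[54.5,37.5,84],[54.5,37.5,90],[54.5,37.5,90]], turn=[-4,-8,-10.4,-10.4,-10.4,-10.4,-10.4,-10.4,-10.4,-10.4])

```text
clock: 47.65
eef_pos: [497.5, 229.0, 64.2]
eef_rot: [[-0.721, 0.693, -0.007], [0.693, 0.721, -0.004], [0.002, -0.007, -1.0]]
force: [0.2, 0.1, 1.1]
width: 28.8
```

```bash
python3 mv.py 500.5 231 19 136.2; python3 chk.py pics/h1.png
```

```text
tool delta [-0.9  3.9 45.2] turn -0.1 | yaw 136.1 pos [497.5 229.   64.2] clk 47.65 F [0.2 0.1 1.1] w 28.8 q6 61
top 206 185
scene 243 227
```

View pics/h1.png

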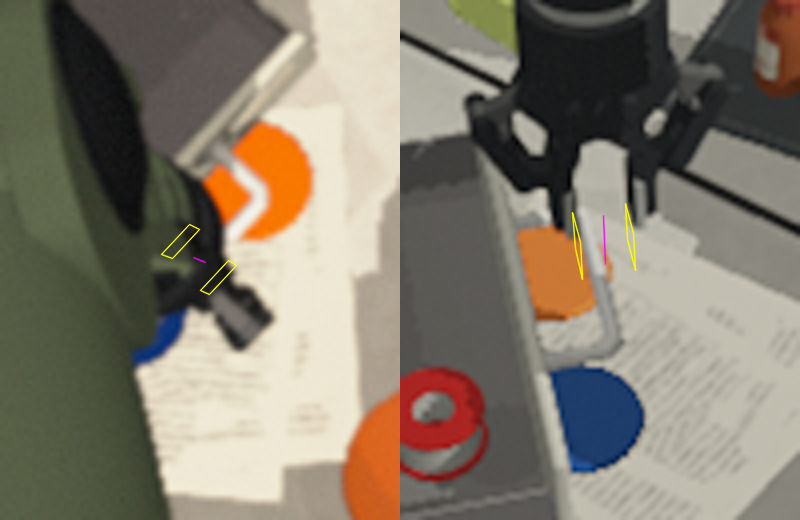

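Emit:
drive_tool(delta_pos=[[-0.5,2,0],[-1,3,4],[-1,3,12],[-1,3,24],[-1,3,36],[-1,3,43],[-1,3,45],[-1,3,45]], turn=[0,0,0,0,0,0,0,0])

```text
clock: 48.42
eef_pos: [501.5, 230.8, 20.8]
eef_rot: [[-0.721, 0.693, -0.004], [0.693, 0.721, -0.003], [0.001, -0.005, -1.0]]
force: [0.6, -0.3, 0.8]
width: 28.9
```

Emit:
drive_tool(delta_pos=[[0,0,0],[0,0,0],[0,0,0],[0,0,0],[0,0,0]], turn=[0,0,0,0,0], jaw=1)

```text
clock: 48.83
eef_pos: [502.0, 231.1, 21.6]
eef_rot: [[-0.721, 0.693, -0.003], [0.693, 0.721, -0.002], [0.001, -0.004, -1.0]]
force: [-1.4, 1.4, 5.7]
width: 5.9
```

Emit:
drive_tool(delta_pos=[[0,3,0],[0,9,0],[0,18,0],[0,29,0],[0,41,0],[0,53,0],[0,65,0],[0,77,0],[0,88,0],[0,97,0],[0,104,0],[0,108,0]], turn=[0,0,0,0,0,0,0,0,0,0,0,0])

```text
clock: 49.83
eef_pos: [577.8, 311.3, 21.7]
eef_rot: [[-0.722, 0.692, -0.002], [0.692, 0.722, 0.0], [0.002, -0.001, -1.0]]
force: [-2.5, 1.1, 5.6]
width: 5.7
```

```bash
python3 mv.py 502 231.1 21 136.2; python3 chk.py pics/h2.png
```

```text
tool delta [  -0.8 -110.4    0.8] turn 0.0 | yaw 136.2 pos [577.8 311.3  21.7] clk 49.83 F [-2.5  1.1  5.6] w 5.7 q6 66
top 174 152
scene 192 248
```

View pics/h2.png

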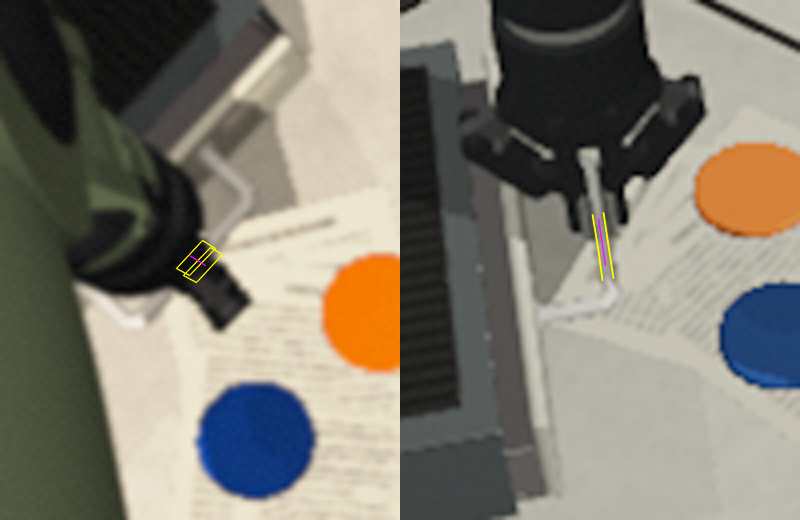

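Emit:
drive_tool(delta_pos=[[0,3,0],[0,6,0],[0,9,0],[0,12,0],[0,14,0],[0,15,0],[0,15,0]], turn=[0,0,0,0,0,0,0])

```text
clock: 50.52
eef_pos: [588.6, 322.8, 21.7]
eef_rot: [[-0.722, 0.692, -0.001], [0.692, 0.722, 0.002], [0.002, 0.0, -1.0]]
force: [-1.6, 1.9, 3.1]
width: 5.5
```

Emit:
drive_tool(delta_pos=[[0,1,0],[0,2,0],[0,3,0],[0,3,0]], turn=[0,0,0,0])

```text
clock: 50.85
eef_pos: [590.7, 325.0, 21.6]
eef_rot: [[-0.722, 0.692, -0.001], [0.692, 0.722, 0.002], [0.002, 0.0, -1.0]]
force: [-2.3, 0.7, 4.4]
width: 5.3
```

```bash
python3 mv.py 502 231.1 21 136.2; python3 chk.py pics/h3.png
```

```text
tool delta [  -0.9 -129.2    0.6] turn 0.0 | yaw 136.2 pos [590.7 325.   21.6] clk 50.85 F [-2.3  0.7  4.4] w 5.3 q6 66
top 169 147
scene 184 250
```

View pics/h3.png

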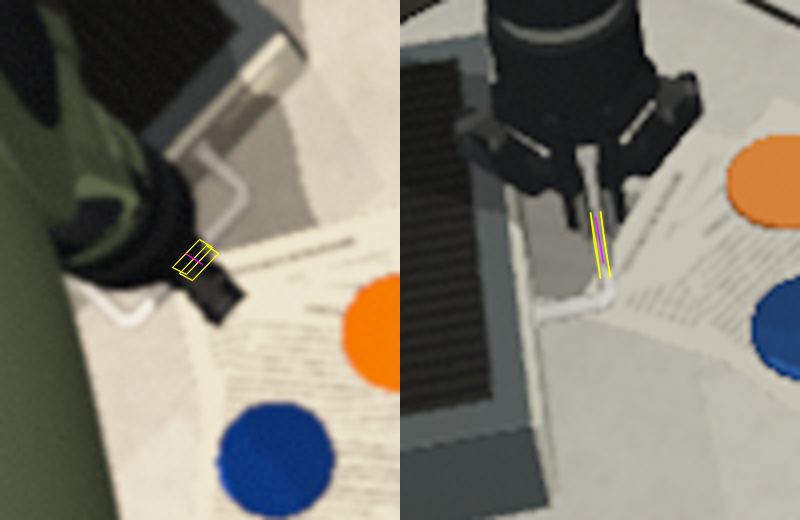

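Emit:
drive_tool(delta_pos=[[0,1,0],[0,2,0],[0,3,0],[0,3,0]], turn=[0,0,0,0])

```text
clock: 51.28
eef_pos: [592.9, 327.4, 21.7]
eef_rot: [[-0.722, 0.692, -0.001], [0.692, 0.722, 0.002], [0.002, 0.001, -1.0]]
force: [-0.8, 1.3, 3.8]
width: 5.6
```

Emit:
drive_tool(delta_pos=[[0,1,0],[0,2,0],[0,3,0],[0,3,0]], turn=[0,0,0,0])

```text
clock: 51.62
eef_pos: [593.3, 327.8, 21.6]
eef_rot: [[-0.722, 0.692, -0.004], [0.692, 0.722, -0.001], [0.002, -0.004, -1.0]]
force: [-6.9, -3.2, 8.6]
width: 5.8
```

Emit:
drive_tool(delta_pos=[[0,3,0],[0,4,0],[0,4,0]], turn=[0,0,0])

```text
clock: 51.87
eef_pos: [593.3, 327.7, 21.6]
eef_rot: [[-0.721, 0.693, -0.009], [0.693, 0.721, -0.008], [0.002, -0.012, -1.0]]
force: [-10.4, -7.8, 14.1]
width: 5.7
```

```bash
python3 mv.py 502 231.1 21 136.2; python3 - <<'E'
from h import *
t=manip.capture("top"); s=manip.capture("scene")
over(t,[],(130,130,250,250),3.3,"pics/_a.png"); over(s,[],(150,250,270,370),3.3,"pics/_b.png")
cv2.imwrite("pics/h4.png",np.hstack([cv2.imread("pics/_a.png"),cv2.imread("pics/_b.png")]))
E
```

```text
tool delta [  -1.1 -132.8    2.2] turn -0.0 | yaw 136.2 pos [593.3 327.7  21.6] clk 51.87 F [-10.4  -7.8  14.1] w 5.7 q6 67
```

View pics/h4.png

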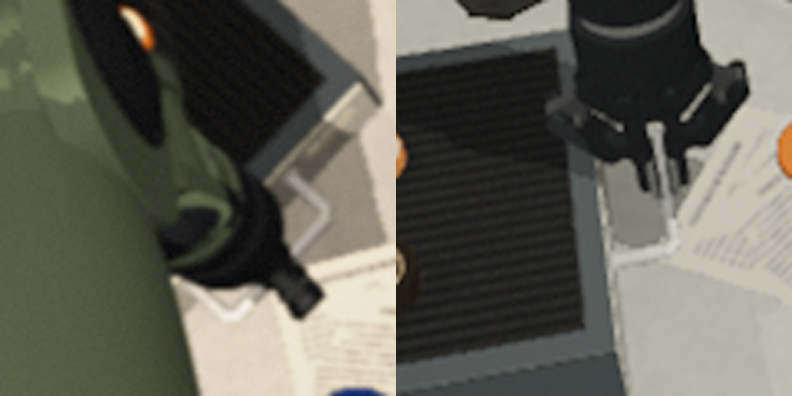

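Emit:
drive_tool(delta_pos=[[0,-0.5,0],[0,-1,0],[0,-1,0],[0,-1,0],[0,-1,-6],[0,-1,-20],[0,-1,-44],[0,-1,-74],[0,-2,-100],[0,-10,-120],[0,-25,-130],[0,-45,-135]], turn=[0,0,0,0,0,0,0,0,0,0,0,0], jaw=0.66)

```text
clock: 52.97
eef_pos: [565.3, 297.2, 159.9]
eef_rot: [[-0.722, 0.692, -0.004], [0.692, 0.722, -0.005], [-0.001, -0.007, -1.0]]
force: [-0.3, -0.1, 0.1]
width: 29.1
```

```bash
python3 mv.py 522 5 150 70
```

```text
tool delta [-170.9 -240.9   11.6] turn 66.2 | yaw 136.2 pos [565.3 297.2 159.9] clk 52.97 F [-0.3 -0.1  0.1] w 29.1 q6 65
```

Emit:
drive_tool(delta_pos=[[-6,-8,0],[-19,-27,0],[-38,-53,0],[-58,-82,0],[-79,-111,0],[-100,-140,0],[-120,-169,0],[-138,-194,0],[-154,-217,3],[-165,-232,8],[-170,-239,14],[-171,-241,20]], turn=[4,10,16,22,28,34,41,48,54,60,64,66.2], jaw=0)

```text
clock: 53.97
eef_pos: [522.4, 2.8, 142.2]
eef_rot: [[0.347, 0.938, -0.003], [0.938, -0.347, -0.006], [-0.007, -0.0, -1.0]]
force: [-0.2, 0.4, -0.7]
width: 85.5
```

```bash
python3 - <<'E'
from h import *
t=manip.capture("top"); s=manip.capture("scene")
H=HF(593.3,327.7,46.2); M=(255,0,255);Y=(0,255,255)
it=[([H(0,-45,5),H(0,45,5)],M),([H(40,-125,20),H(40,125,20)],Y),([H(41.5,-135,27),H(41.5,135,27)],M)]
over(t,it,(140,130,260,250),3.3,"pics/_a.png"); over(s,it,(150,250,270,370),3.3,"pics/_b.png")
cv2.imwrite("pics/h5.png",np.hstack([cv2.imread("pics/_a.png"),cv2.imread("pics/_b.png")]))
E
python3 mv.py 522 5 13 70
```

```text
tool delta [  1.9   0.5 128.3] turn -0.1 | yaw 69.9 pos [521.5   4.1 141.3] clk 54.07 F [ 1.  -0.5 -0.4] w 85.4 q6 103
```

View pics/h5.png

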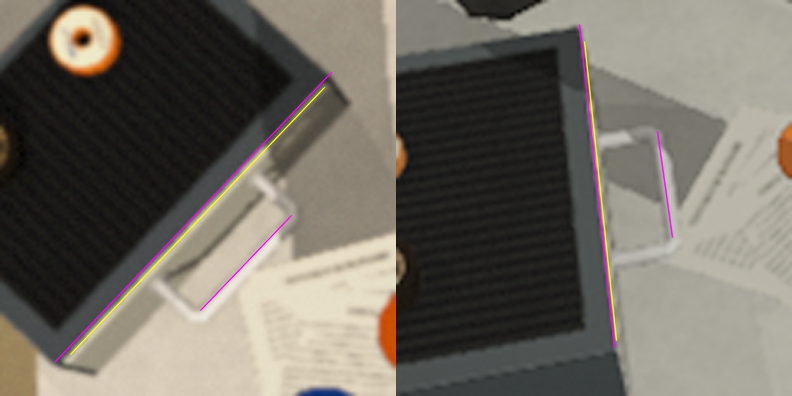

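Emit:
drive_tool(delta_pos=[[1,0,4],[2,0.5,14],[2,0.5,30],[2,0.5,50],[2,0.5,70],[2,0.5,90],[2,0.5,106],[2,0.5,117],[2,0.5,123],[2,0.5,126],[2,0.5,127],[2,0.5,127]], turn=[0,0,0,0,0,0,0,0,0,0,0,0])

```text
clock: 55.07
eef_pos: [522.5, 5.3, 14.6]
eef_rot: [[0.343, 0.939, -0.004], [0.939, -0.343, -0.005], [-0.006, -0.002, -1.0]]
force: [0.1, -0.3, 0.0]
width: 85.2
```

```bash
python3 mv.py 522.4 5.2 13 70; python3 chk.py pics/i1.png
```

```text
tool delta [-0.1 -0.   1.6] turn -0.0 | yaw 70.0 pos [522.5   5.3  14.6] clk 55.07 F [ 0.1 -0.3  0. ] w 85.2 q6 103
top 306 173
scene 288 179
```

View pics/i1.png

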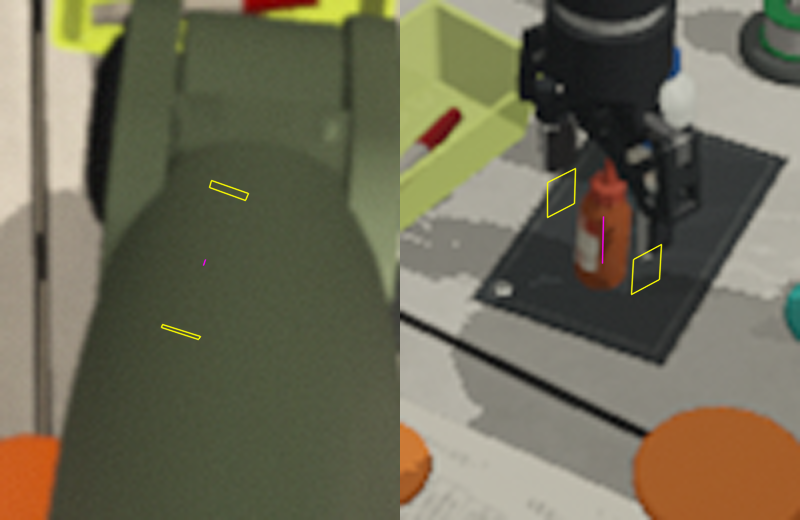

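Bottle stands between the fingers. Close and lift.

Emit:
drive_tool(delta_pos=[[0,0,1],[0,0,1],[0,0,1],[0,0,1],[0,0,1],[0,0,1],[0,0,1]], turn=[0,0,0,0,0,0,0], jaw=1)

```text
clock: 55.75
eef_pos: [523.3, 5.1, 14.5]
eef_rot: [[0.343, 0.939, -0.002], [0.939, -0.343, -0.006], [-0.006, -0.0, -1.0]]
force: [0.8, 0.2, 5.8]
width: 28.7
```

Emit:
drive_tool(delta_pos=[[0,0,-4],[0,0,-14],[0,0,-30],[0,0,-50],[0,0,-66],[0,0,-76],[0,0,-80],[0,0,-80]], turn=[0,0,0,0,0,0,0,0])

```text
clock: 56.42
eef_pos: [524.2, 5.5, 95.5]
eef_rot: [[0.343, 0.939, -0.001], [0.939, -0.343, -0.006], [-0.006, 0.001, -1.0]]
force: [0.8, -0.6, -0.8]
width: 28.6
```

```bash
python3 mv.py 547.5 211 85 70; python3 - <<'E'
from h import *
t=manip.capture("top"); s=manip.capture("scene"); T,S=t["pixels"],s["pixels"]
for f in range(2):
  print("orange",fitc(t,mask(T,"orange",(245,205,295,250)),8,36,(548,210)),fitc(s,mask(S,"orange",(255,275,305,312)),8,36,(548,210)))
  print("blue",fitc(t,mask(T,"blue",(205,240,265,285)),8,36,(475,286)),fitc(s,mask(S,"blue",(268,316,310,350)),8,36,(475,286)))
  break
over(s,[],(285,150,385,250),4,"pics/_b.png")
M=(255,0,255)
it=[(ring(547.5,211,8,36),M),(ring(476,287.5,8,36),M)]
over(t,it,(205,200,305,300),4,"pics/_a.png");cv2.imwrite("pics/i2.png",np.hstack([cv2.imread("pics/_a.png"),cv2.imread("pics/_b.png")]))
E
```

```text
tool delta [201.1 -48.5   9.3] turn -0.0 | yaw 70.0 pos [524.2   5.5  95.5] clk 56.42 F [ 0.8 -0.6 -0.8] w 28.6 q6 103
orange (array([547.1, 208.6]), 0.43) (array([547. , 213.5]), 0.41)
blue (array([472.7, 287.3]), 0.4) (array([474.8, 286.7]), 0.64)
```

View pics/i2.png

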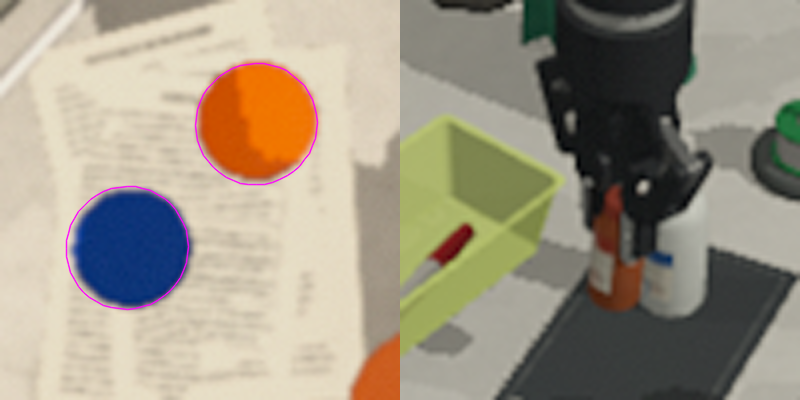

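Emit:
drive_tool(delta_pos=[[8,-2,0],[26,-6,0],[50,-12,0],[78,-19,0],[106,-26,0],[134,-32,4],[160,-38,10],[180,-43,18],[193,-46.5,28],[200,-48,38],[201,-48.5,46],[201,-48.5,50]], turn=[0,0,0,0,0,0,0,0,0,0,0,0])

```text
clock: 57.52
eef_pos: [544.6, 210.1, 40.6]
eef_rot: [[0.343, 0.939, -0.007], [0.939, -0.343, -0.007], [-0.009, -0.004, -1.0]]
force: [-0.3, -0.3, -1.0]
width: 28.8
```

```bash
python3 mv.py 548 211 20 70
```

```text
tool delta [ 2.1  3.  20.6] turn -0.0 | yaw 70.0 pos [544.6 210.1  40.6] clk 57.52 F [-0.3 -0.3 -1. ] w 28.8 q6 124
```

Emit:
drive_tool(delta_pos=[[1,1.5,2],[2,3,6],[2,3,11],[2,3,15],[2,3,18],[2,3,19.5],[2,3,20.5],[2,3,20.5]], turn=[0,0,0,0,0,0,0,0])

```text
clock: 58.18
eef_pos: [547.9, 210.8, 20.0]
eef_rot: [[0.343, 0.939, -0.007], [0.939, -0.343, -0.007], [-0.009, -0.004, -1.0]]
force: [-0.5, -0.2, -1.2]
width: 28.8
```

```bash
python3 mv.py 548 211 19 70; python3 - <<'E'
from h import *
s=manip.capture("scene");t=manip.capture("top")
M=(255,0,255); it=[(ring(547.5,211,8,36),M),(ring(547.5,211,8,16),M)]
over(t,it,(230,190,300,260),5.7,"pics/_a.png");over(s,it,(245,250,315,320),5.7,"pics/_b.png");cv2.imwrite("pics/i3.png",np.hstack([cv2.imread("pics/_a.png"),cv2.imread("pics/_b.png")]))
E
```

```text
tool delta [ 0.2 -0.   1. ] turn -0.0 | yaw 70.0 pos [547.9 210.8  20. ] clk 58.18 F [-0.5 -0.2 -1.2] w 28.8 q6 124
```

View pics/i3.png

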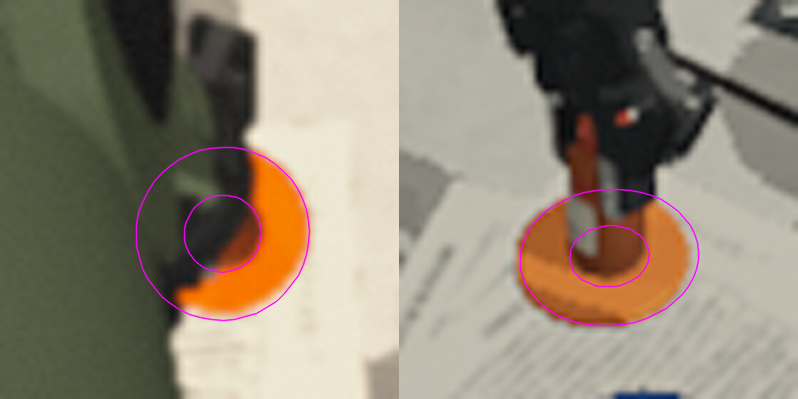

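Emit:
drive_tool(delta_pos=[[0,0,1],[0,0,2],[0,0,2.5],[0,0,2.5]], turn=[0,0,0,0])

```text
clock: 58.62
eef_pos: [548.7, 211.3, 19.5]
eef_rot: [[0.342, 0.94, -0.005], [0.939, -0.343, -0.006], [-0.007, -0.002, -1.0]]
force: [-2.9, 0.3, 10.5]
width: 28.8
```

Emit:
drive_tool(delta_pos=[[0,0,-0.5],[0,0,-0.5],[0,0,-0.5],[0,0,-0.5],[0,0,-2],[0,0,-12],[0,0,-35],[0,0,-65],[0,0,-95],[0,0,-125],[0,0,-140],[0,0,-142]], turn=[0,0,0,0,0,0,0,0,0,0,0,0], jaw=0)

```text
clock: 59.62
eef_pos: [552.0, 212.8, 166.3]
eef_rot: [[0.342, 0.94, 0.003], [0.94, -0.342, -0.004], [-0.003, 0.004, -1.0]]
force: [1.6, 1.0, 0.2]
width: 85.7
```

```bash
python3 mv.py 535.4 -94.3 150 70
```

```text
tool delta [-294.2   89.5   17.5] turn -0.0 | yaw 70.0 pos [552.  212.8 166.3] clk 59.62 F [1.6 1.  0.2] w 85.7 q6 124
```

Emit:
drive_tool(delta_pos=[[-12,4,0],[-38,12,0],[-72,22,0],[-108,33,0],[-144,44,0],[-180,55,0],[-216,66,0],[-248,75,0],[-272,83,0],[-287,87,3],[-294,89.5,6],[-294,89.5,8]], turn=[0,0,0,0,0,0,0,0,0,0,0,0])

```text
clock: 60.62
eef_pos: [534.1, -95.8, 158.1]
eef_rot: [[0.345, 0.939, 0.0], [0.939, -0.345, -0.004], [-0.003, 0.002, -1.0]]
force: [0.5, -0.3, -0.6]
width: 85.5
```

```bash
python3 - <<'E'
from h import *
s=manip.capture("scene");t=manip.capture("top")
M=(255,0,255); it=[(ring(547.5,211,8,36),M),(ring(547.5,211,8,16),M),(ring(547.5,211,86,11),M)]
over(t,it,(230,190,300,260),5.7,"pics/_a.png");over(s,it,(245,250,315,320),5.7,"pics/_b.png");cv2.imwrite("pics/i4.png",np.hstack([cv2.imread("pics/_a.png"),cv2.imread("pics/_b.png")]))
E
python3 mv.py 535.4 -94.3 33 70
```

```text
tool delta [  0.    1.1 125.3] turn -0.0 | yaw 70.0 pos [534.3 -93.6 158.3] clk 60.72 F [-0.1  0.  -0.5] w 85.6 q6 92
```

View pics/i4.png

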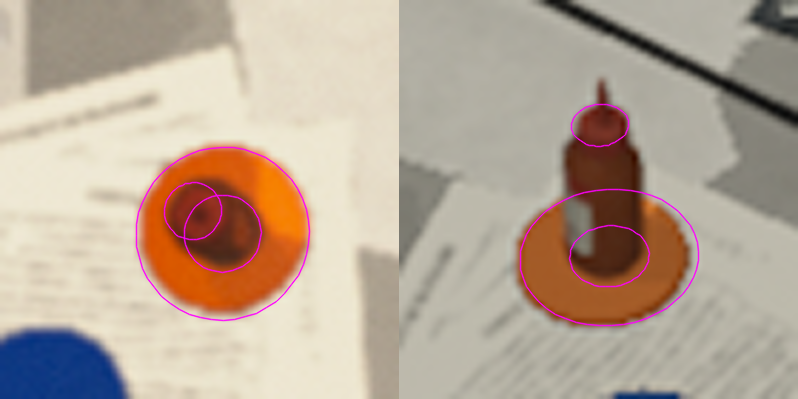

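Emit:
drive_tool(delta_pos=[[0,0.5,4],[0,1,14],[0,1,30],[0,1,48],[0,1,66],[0,1,84],[0,1,100],[0,1,112],[0,1,119],[0,1,123],[0,1,124.5],[0,1,124.5]], turn=[0,0,0,0,0,0,0,0,0,0,0,0])

```text
clock: 61.72
eef_pos: [535.5, -94.0, 33.8]
eef_rot: [[0.342, 0.94, 0.0], [0.94, -0.342, -0.003], [-0.003, 0.001, -1.0]]
force: [-0.9, -0.4, -0.4]
width: 85.6
```

```bash
python3 mv.py 535.4 -94.3 33 70; python3 chk.py pics/j1.png
```

```text
tool delta [-0.3  0.   0.8] turn -0.0 | yaw 70.0 pos [535.5 -94.   33.8] clk 61.72 F [-0.9 -0.4 -0.4] w 85.6 q6 92
top 350 166
scene 304 149
```

View pics/j1.png

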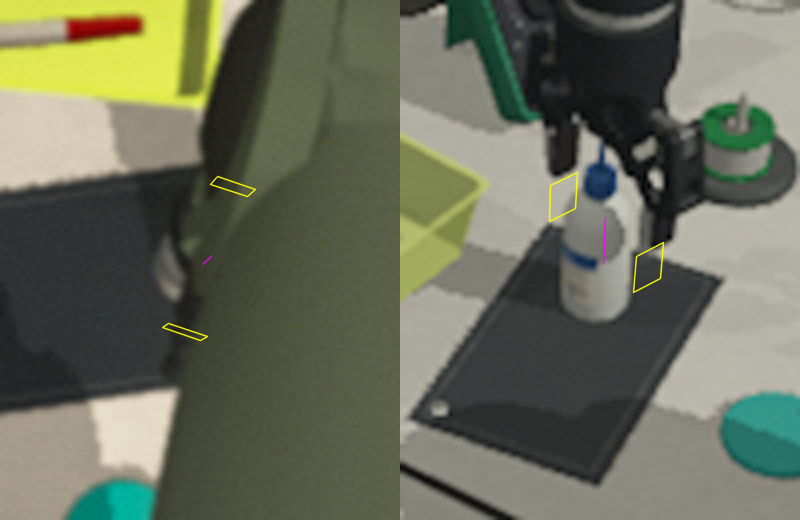

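Emit:
drive_tool(delta_pos=[[0,0,0],[0,0,0],[0,0,0],[0,0,0],[0,0,0],[0,0,0]], turn=[0,0,0,0,0,0], jaw=1)

```text
clock: 62.32
eef_pos: [536.3, -94.5, 35.4]
eef_rot: [[0.342, 0.94, 0.003], [0.94, -0.342, -0.004], [-0.003, 0.004, -1.0]]
force: [-0.5, 0.7, 5.2]
width: 40.9
```

Emit:
drive_tool(delta_pos=[[0,0,-4],[0,0,-12],[0,0,-26],[0,0,-44],[0,0,-62],[0,0,-76],[0,0,-84],[0,0,-86]], turn=[0,0,0,0,0,0,0,0])

```text
clock: 62.98
eef_pos: [537.2, -94.6, 123.3]
eef_rot: [[0.342, 0.94, 0.005], [0.94, -0.342, -0.005], [-0.003, 0.007, -1.0]]
force: [0.3, -0.9, -1.1]
width: 40.8
```

```bash
python3 mv.py 476.2 287 100 70
```

```text
tool delta [ 337.7 -188.2   21.2] turn -0.0 | yaw 70.0 pos [537.2 -94.6 123.3] clk 62.98 F [ 0.3 -0.9 -1.1] w 40.8 q6 92
```

Emit:
drive_tool(delta_pos=[[12,-7,0],[38,-21,0],[72,-40,0],[109,-61,0],[146,-81,0],[183,-102,0],[220,-123,0],[256,-143,0],[290,-162,0],[316,-176,0],[332,-185,5],[337.5,-188,10]], turn=[0,0,0,0,0,0,0,0,0,0,0,0])

```text
clock: 63.98
eef_pos: [474.3, 290.2, 110.2]
eef_rot: [[0.338, 0.941, 0.004], [0.941, -0.338, -0.004], [-0.002, 0.005, -1.0]]
force: [-0.5, -1.4, -1.2]
width: 40.9
```

```bash
python3 mv.py 476.2 287 43 70
```

```text
tool delta [-2.2  2.6 67.2] turn 0.2 | yaw 70.2 pos [474.3 290.2 110.2] clk 63.98 F [-0.5 -1.4 -1.2] w 40.9 q6 134
```

Emit:
drive_tool(delta_pos=[[-1,1,4],[-2,2.6,14],[-2,2.6,28],[-2,2.6,42],[-2,2.6,54],[-2,2.6,61],[-2,2.6,65],[-2,2.6,66],[-2,2.6,66]], turn=[0,0,0,0,0,0,0,0,0])

```text
clock: 64.73
eef_pos: [476.5, 286.6, 44.1]
eef_rot: [[0.339, 0.941, 0.004], [0.941, -0.339, -0.004], [-0.002, 0.005, -1.0]]
force: [0.3, 0.3, -1.2]
width: 40.8
```

```bash
python3 mv.py 476.2 287 41 70; python3 - <<'E'
from h import *
s=manip.capture("scene");t=manip.capture("top")
M=(255,0,255); it=[(ring(475.8,286.8,8,36),M),(ring(475.8,286.8,8,22),M),(ring(475.8,286.8,118,11),M)]
over(t,it,(200,215,270,285),5.7,"pics/_a.png");over(s,it,(255,285,325,355),5.7,"pics/_b.png");cv2.imwrite("pics/j2.png",np.hstack([cv2.imread("pics/_a.png"),cv2.imread("pics/_b.png")]))
E
```

```text
tool delta [ 0.2 -0.4  3.1] turn 0.2 | yaw 70.2 pos [476.5 286.6  44.1] clk 64.73 F [ 0.3  0.3 -1.2] w 40.8 q6 133
```

View pics/j2.png

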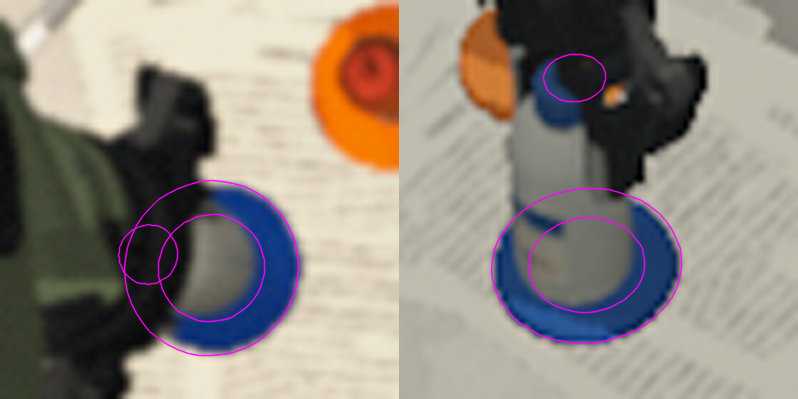

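Emit:
drive_tool(delta_pos=[[-1.5,0,0],[-3,0,1],[-3,0,2],[-3,0,2]], turn=[0,0,0,0])

```text
clock: 65.17
eef_pos: [475.8, 284.3, 42.9]
eef_rot: [[0.339, 0.941, 0.005], [0.941, -0.339, -0.003], [-0.001, 0.006, -1.0]]
force: [0.5, 0.3, -0.9]
width: 40.9
```

```bash
python3 mv.py 476.2 287 41 70; python3 - <<'E'
from h import *
s=manip.capture("scene");t=manip.capture("top")
M=(255,0,255); it=[(ring(475.8,286.8,8,36),M),(ring(475.8,286.8,8,22),M)]
over(t,it,(200,215,270,285),5.7,"pics/_a.png");over(s,it,(255,285,325,355),5.7,"pics/_b.png");cv2.imwrite("pics/j3.png",np.hstack([cv2.imread("pics/_a.png"),cv2.imread("pics/_b.png")]))
E
```

```text
tool delta [ 2.6 -0.6  1.8] turn 0.2 | yaw 70.2 pos [475.8 284.3  42.9] clk 65.17 F [ 0.5  0.3 -0.9] w 40.9 q6 133
```

View pics/j3.png

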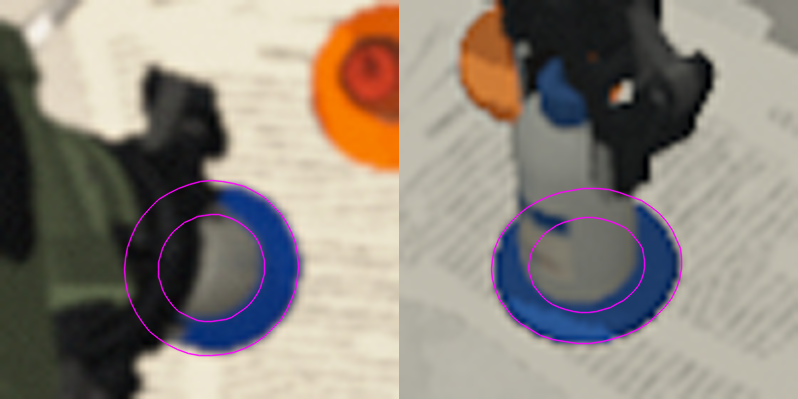

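Emit:
drive_tool(delta_pos=[[-0.5,0,1],[-1,0,2],[-1,0,3],[-1,0,3]], turn=[0,0,0,0])

```text
clock: 65.6
eef_pos: [475.8, 283.7, 40.5]
eef_rot: [[0.338, 0.941, 0.006], [0.941, -0.338, -0.003], [-0.001, 0.006, -1.0]]
force: [0.2, -1.1, 4.6]
width: 41.0
```

Emit:
drive_tool(delta_pos=[[0,0,0],[0,0,0],[0,0,0],[0,0,0],[0,0,-2],[0,0,-12],[0,0,-35],[0,0,-65],[0,0,-95],[0,0,-125],[0,0,-145],[0,0,-150]], turn=[0,0,0,0,0,0,0,0,0,0,0,0], jaw=0)

```text
clock: 66.6
eef_pos: [477.2, 285.2, 195.4]
eef_rot: [[0.338, 0.941, 0.012], [0.941, -0.338, 0.0], [0.004, 0.012, -1.0]]
force: [0.5, -0.2, -0.9]
width: 85.4
```

```bash
python3 mv.py 430 0 230 70
```

```text
tool delta [-284.2   52.5  -35.2] turn 0.2 | yaw 70.2 pos [477.2 285.2 195.4] clk 66.6 F [ 0.5 -0.2 -0.9] w 85.4 q6 133
```

Emit:
drive_tool(delta_pos=[[-10,2,-10],[-32,6,-25],[-62,11,-35],[-96,18,-35],[-130,24,-35],[-164,30,-35],[-198,36,-35],[-230,42,-35],[-256,47,-35],[-274,50,-35],[-283,52,-35],[-284,52.5,-35]], turn=[0,0,0,0,0,0,0,0,0,0,0,0])

```text
clock: 67.6
eef_pos: [429.2, -1.3, 229.6]
eef_rot: [[0.341, 0.94, 0.011], [0.94, -0.341, -0.0], [0.004, 0.011, -1.0]]
force: [0.2, 0.0, 0.2]
width: 85.4
```

```bash
python3 - <<'E'
from h import *
s=manip.capture("scene");t=manip.capture("top")
M=(255,0,255);Y=(0,255,255); H=HF(593.3,327.7,46.2)
it=[(ring(475.8,286.8,8,36),M),(ring(475.8,286.8,8,22),M),(ring(547.5,211,8,36),M),(ring(547.5,211,8,16),M),([H(41.5,-135,27),H(41.5,135,27)],Y)]
over(t,it,(150,150,290,290),2.85,"pics/_a.png");over(s,it,(190,230,330,370),2.85,"pics/_b.png");
over(t,[],(435,190,515,270),5,"pics/_c.png"); over(s,[],(350,130,430,210),5,"pics/_d.png")
r=lambda n:cv2.resize(cv2.imread(n),(400,300 if 0 else 400))
cv2.imwrite("pics/k1.png",np.hstack([r("pics/_a.png"),r("pics/_b.png")]));cv2.imwrite("pics/k2.png",np.hstack([r("pics/_c.png"),r("pics/_d.png")]))
print(manip.state()["clock"])
E
```

```text
67.7
```

View pics/k1.png

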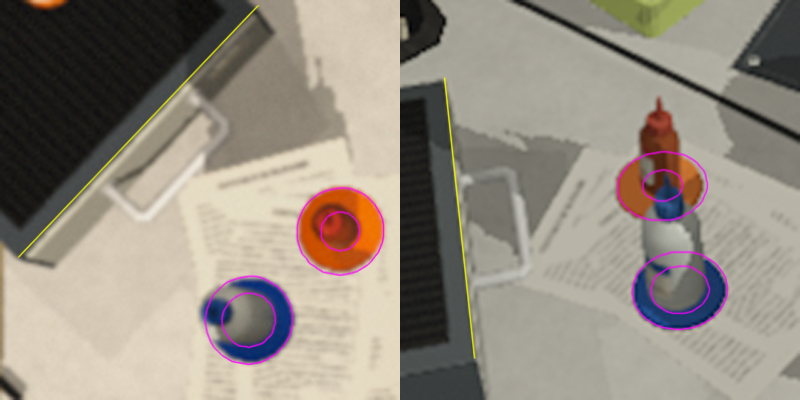

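View pics/k2.png

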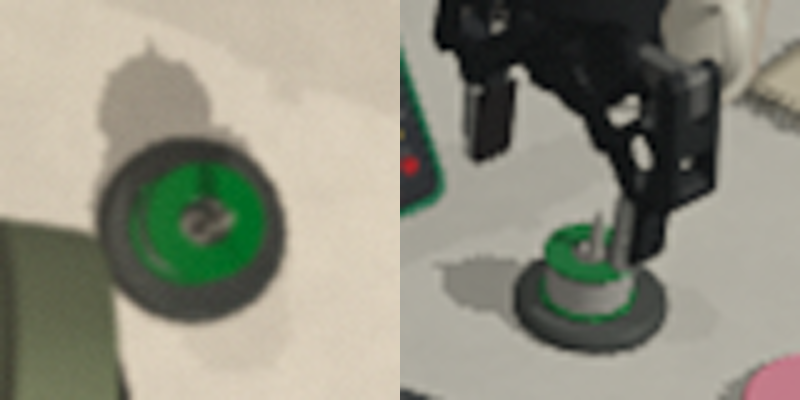

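```bash
python3 -c "
from workcell import manip
print(manip.close_job())"
```

```text
the job is handed in; nothing more can be done
None
```

The job is done and handed in at about 68 s of the 144 s allowed. I did it in the order asked:
- Stood both bottles upright on the dark mat, then pulled the drawer open by about 80 mm, to roughly 130 mm.
- Laid the red reel flat in the left half of the drawer and fitted the green reel on the spindle, down on its base.
- Pushed the drawer shut against its stop, then stood the amber bottle on the small orange coaster and the white bottle on the blue one.

**Last checks:**
- **Bottles:** both are upright. The amber one sits about 2–3 mm from the middle of its coaster, and the white one about 2 mm.
- **Green reel:** it is on the spindle and flat on the base. Contact came at the height I had worked out.
- **Drawer:** the front is flush with the unit. It stopped hard after about 133 mm, with roughly 13 N of push force. After that I could not see the red reel, which was flat when I last saw it.
- **Robot:** it is clear of everything, and the highest force I read was about 19 N (between moves only).

**What disagreed:**
- **TCP height:** the reported value was about 26 mm lower than the fingertips looked in the pictures. An empty partial close at the white bottle's shoulder confirmed it, so I took grasp heights from the images and from contact.
- **Gripper width:** it read about 3–4 mm less than the stated sizes.
- **Cameras:** they differed by up to about 5–8 mm near the stand while the red reel covered it. With the reel off, one position fitted both views.

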